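Stack a serving in the holding nest and hold the sprung shutter half closed

ROBOT

A 6-joint arm with a two-finger parallel gripper is mounted at the origin on the work surface. World frame = base frame: x ahead of the robot, y to its left, z up, the work surface at z = 0. Lengths are in m, angles in rad, forces in N, time in s.
With the tool pointing down it reaches from about 0.3 to 0.875 m from the base axis. Payload 6.4 kg.
Tool frame: the origin (TCP) lies midway between the tips of the shut fingers; the grasp point (between the pads) lies 19 mm behind it; z points along the fingers, y is the direction in which the jaws open and shut (so a half turn about z gives the same grasp; the last joint's range is limited). The gripper opens to 85 mm and grips with 20 to 120 N. Pads are 22 mm wide; open, the fingers measure 114 mm over their backs; the gripper's body (76 mm by 85 mm) begins 54 mm behind the grasp point. The pads swing forward as they close: fully open they stand 13 mm farther back than shut.
Start: joints at [-1.545, 0.181, 1.607, -0, 1.354, -0.206], TCP at [0.132, -0.56, 0.231] pointing down, gripper open.
Joint ranges: [-2.99, 2.99], [-0.89, 2.07], [0.3, 2.58], [-1.14, 4.28], [0, 2.63], [-3.12, 3.12]. Speed limits (rad/s): [2.57, 2.57, 3.01, 3.14, 3.14, 3.14].

INTERFACE

Orientations are given as a unit quaternion [w, x, y, z].
In Python, from bench import get_obs, camera, hand_in gives the robot as it stands.
- The arm moves only by the tool drive_tool, never from a script. Its argument "deltas" is a list of rows, each a list of 2 entries, a list of its own where there are three numbers: the shift along the world's x, y, z in m, then the turn about the world's z in rad. A call has 1 to 10 rows; each row shifts and turns the pose as measured when the row begins; what a row does not reach is not made up. A row lasts 1/10 s, in which the tool goes at most 50 mm and 8.59 degrees, less where a joint would pass 70% of its speed; a pose out of reach is approached as far as the arm can. A call is refused whole if a number of a shift passes 0.05 or a number of a turn 0.15, either way. A call with a gripper value outside its range is refused whole. "gripper" is the opening, from 0 (shut) to 1 (fully open), set as the call begins (left out, the last holds). The fingers move at their own pace and stop on an object; the grip force is fixed at half the most. Time passes only in rows, so rows that do not move let the fingers close. It gives the time, the measured TCP pose, the force and the opening at its end, in the units of the state.
- get_obs(): the state, without advancing time (a new reading comes with each control period).
- camera(name): name is "scene" or "top" or "wrist"; returns a dict with "frame" (480x640x3 uint8, red, green, blue), "fx", "fy", "cx", "cy" (pixels), "eye" and "attitude" of the camera in the world. Camera axes: x right, y down, z forward; pixel columns grow to the right and rows downward; lengths in m; the calibration is good to about 2 mm. A picture is of the moment at which its call begins. There is no depth.
- hand_in(): hands the job in, once; it reports no verdict.
The state is a dict: "time_s": time; "q": joint angles; "dq": joint speeds; "joint_efforts": joint torques, N m; "eef_pos": TCP position; "eef_rot": TCP orientation; "wrist_force": force on the tool from outside, world axes, zero at the start; "torque": the same for the moment, N m; "opening": opening from 0.0 (shut) to 1.0 (fully open).
Only numpy, scipy, OpenCV 4.12 (cv2) and the standard library are available. Lean on these libraries where they do the work, as an engineer would, in place of code of your own. Each camera call takes 0.05 s, during which the arm holds its last target.

TASK

Stack the serving between the guide posts of the heated holding nest, one part after another: the blue bowl, then the orange spacer ring on it, then the white lid disc on top, each lying flat. Then slide the sprung shutter by its black grip to half of its travel, so that its leading edge stands over the middle of the lid, level with the red marks on the rails, and finish while still holding it there with the gripper, for it springs back if let go. Leave everything else on the counter where it stands.

Things in the scene. Friction and masses are not known exactly. Their poses are not given: they have to be found in the camera images.
- station: Heated holding station, fixed: dark steel base plate 6 mm thick, reaching 83 mm to each side of the origin along its x, 193 mm to its -y and 93 mm to its +y. Origin: centre of the round nest, at table level; z up; its +y is the way the shutter slides to cover the nest. With the shutter at rest only the four posts rise above the plate within 65 mm of the nest's centre.
- nest_floor (a point): Centre of the nest on the base plate (red ring), 6 mm above the table: the bowl's underside rests here. Around it four upright 8 mm steel posts at 45 degrees to the station's x and y, inner faces on a circle of 33 mm radius, straight to 48 mm and pointed to 58 mm above the table. The 44 mm gaps between them face +x, -x, +y and -y and let a finger through.
- rail_mark (a point): Red mark on top of the rail on the station's +x side, beside the nest's centre (75 mm from it), 76 mm above the table; the other rail has one too. The two grey rails run along the station's y, 12 mm wide, centred 75 mm to each side of the nest's centre, underside 62 mm and top 76 mm above the table, over the whole length of the base plate.
- shutter (a joint): Travel of the shutter in m along the station's +y: 0 = at rest (sprung back, nest uncovered), 0.140 = fully over the nest; half travel is 0.070. Its springs always push it back to 0: about 4 N at 0, 9.6 N at half, 15 N at full travel; let go, it returns.
- shutter_grip (a point): Point in the middle of the shutter's black grip, 97 mm above the table. The grip is a bar 60 mm long (along the station's x), 16 mm thick (along y), from 71 to 111 mm above the table, free on all sides; at rest it stands 130 mm from the nest centre on the -y side.
- shutter_edge (a point): Middle of the leading edge (black line) of the shutter, an aluminium plate 136 mm wide (x), 100 mm long (y) and 4 mm thick that slides between the rails, its top 71 mm above the table. The edge is 70 mm short of the nest centre at rest and right over it (level with the red marks on the rails) at half travel.
- bowl: Blue straight-sided open bowl, 60 mm dia, 24 mm tall, wall 5 mm, about 0.12 kg, upright on the table. Origin: centre of its underside, z up.
- spacer: Orange flat ring, 60 mm outer and 34 mm inner dia, 10 mm thick, about 0.04 kg, lying flat. Origin: centre of its underside. On the bowl in the nest its underside is 30 mm above the table.
- lid_disc: White disc lid with a blue dot on top, 60 mm dia, 10 mm thick, about 0.08 kg, lying flat. Origin: centre of its underside. On the spacer in the nest its underside is 40 mm above the table.
- pepper_pot: Bystander: steel pepper pot, 44 mm dia, 78 mm tall; to be left alone. Origin: on its underside at the centre.
- sauce_jar: Bystander: brown sauce jar with a red cap, 52 mm dia, 75 mm tall; to be left alone. Origin: on its underside at the centre.
- spoon: Bystander: serving spoon, 170 mm long; to be left alone. Origin: on its underside at the centre.
- steel_cup: Bystander: open metal cup, 72 mm dia, 70 mm tall; to be left alone. Origin: on its underside at the centre.
- spatula: Bystander: spatula, 200 mm long; to be left alone. Origin: on its underside at the centre.
- oil_bottle: Bystander: green oil bottle, 60 mm dia, 190 mm tall; to be left alone. Origin: on its underside at the centre.
- ramekin: Bystander: brown open ramekin, 66 mm dia, 40 mm tall; to be left alone. Origin: on its underside at the centre.
Things that resemble listed ones, but are neither listed nor needed, are in the scene too. Several things have the shape of the lid_disc; the one meant has the colours described above. There is more than one size of the bowl; the one meant has the size given above.

How it is judged:
By the outcome, as a careful person would: the job done as asked, in the order asked, and still so for the second after the job is handed in, while the arm keeps its last pose, push and grip.
It also fails if it takes over 72 s, if anything falls off the work surface, if the arm or the gripper's body presses on something with over 40 N, if the wrist force passes 120 N, or if a joint passes its speed limit or range.

## Working session

There is one attempt and no reset: what is moved stays moved. The work goes in short steps, Python scripts to look and compute and a tool call to move; the robot and the scene stay as the last step left them, time stands still between calls to the robot, and variables do not carry over. Pictures are saved under pics/ and viewed, and the job is handed in when it is done.

Besides the shell and the picture viewer there is one more tool, called after "Call:" as name(argument=value, ...), one argument or row to a line, values as JSON. drive_tool: Moves the arm, as the interface text tells. Its arguments: {"type":"object","properties":{"deltas":{"type":"array","items":{"type":"array"}},"gripper":{"type":"number"}},"required":["deltas"]}

```bash
ls; mkdir -p pics
python3 - <<'E'
from bench import get_obs, camera
import cv2
o=get_obs();print(o)
for n in("scene","top","wrist"):
    c=camera(n);cv2.imwrite(f"pics/{n}0.png",c["frame"][:,:,::-1]);print(n,{k:v for k,v in c.items() if k!="frame"})
E
```

```text
pics
{'time_s': 0.0, 'q': array([-1.54530686e+00,  1.81500354e-01,  1.60800812e+00,  3.11075699e-05,
        1.35379197e+00, -2.06298341e-01]), 'dq': array([ 0.00139801,  0.00101905, -0.00046678,  0.00047302,  0.00018194,
       -0.00172552]), 'joint_efforts': array([ 3.26292800e-03, -4.44868505e+01, -3.51335227e+01, -1.27037688e-04,
        9.03918582e-03,  3.03739668e-06]), 'eef_pos': array([ 0.1321012 , -0.55905993,  0.23040697]), 'eef_rot': array([-8.49035303e-04,  9.93291841e-01,  1.15631261e-01,  9.22147577e-05]), 'wrist_force': array([ 0.40504643,  0.22639637, -0.41488526]), 'torque': array([-0.01696473,  0.03603693, -0.01927082]), 'opening': 0.9975534469243211}
scene {'fx': 549.5298172442149, 'fy': 549.5298172442149, 'cx': 312.65028600942316, 'cy': 233.11596632358408, 'eye': array([ 1.09124995, -0.90521622,  0.96835273]), 'attitude': array([-0.40734546,  0.86580398,  0.26360884, -0.12232548])}
top {'fx': 499.46568924260464, 'fy': 499.46568924260464, 'cx': 320.7510911348146, 'cy': 235.07354634937144, 'eye': array([ 0.44624804, -0.01601782,  1.16555862]), 'attitude': array([ 0.01655413, -0.70343682,  0.70995318, -0.02948028])}
wrist {'fx': 347.51222748117317, 'fy': 347.51222748117317, 'cx': 321.61803844110216, 'cy': 241.0904240035684, 'eye': array([ 0.20703435, -0.54169538,  0.37366618]), 'attitude': array([ 0.11808196,  0.7750089 , -0.61349294, -0.09510134])}
```

View pics/top0.png

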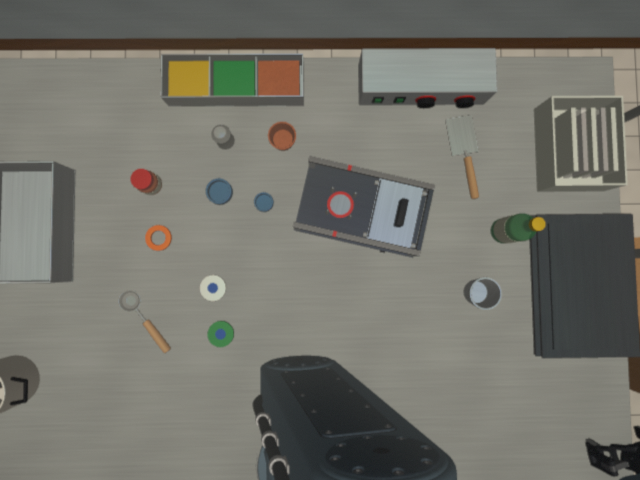

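View pics/scene0.png

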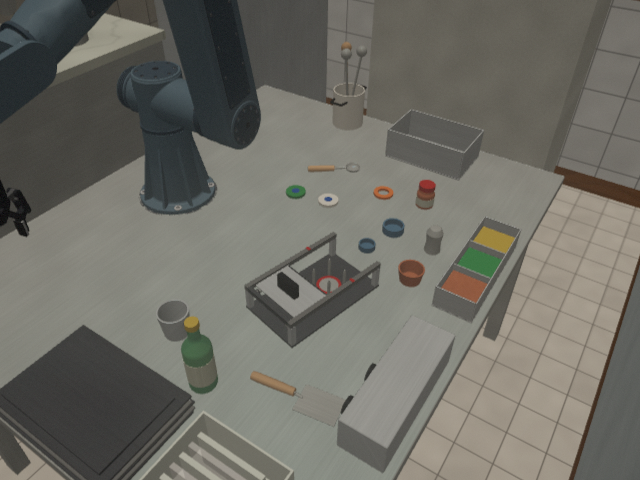

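View pics/wrist0.png

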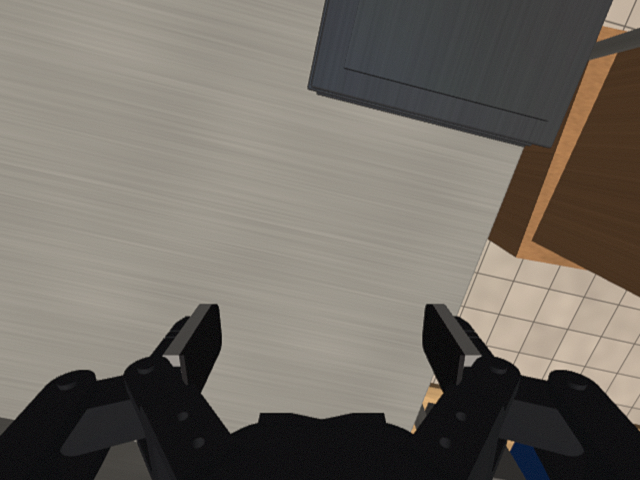

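```bash
cat > h.py <<'E'
import numpy as np, cv2
from scipy.spatial.transform import Rotation as R
def rot(q): return R.from_quat([q[1],q[2],q[3],q[0]]).as_matrix()
def ray(c,u,v):
    d=rot(c["attitude"])@np.array([(u-c["cx"])/c["fx"],(v-c["cy"])/c["fy"],1.0]); return np.array(c["eye"]),d
def atz(c,u,v,z):
    e,d=ray(c,u,v); return e+d*(z-e[2])/d[2]
def proj(c,p):
    x=rot(c["attitude"]).T@(np.array(p)-c["eye"]); return c["fx"]*x[0]/x[2]+c["cx"],c["fy"]*x[1]/x[2]+c["cy"]
def tri(*crs):
    A=np.zeros((3,3));b=np.zeros(3);L=[]
    for c,u,v in crs:
        e,d=ray(c,u,v);d=d/np.linalg.norm(d);P=np.eye(3)-np.outer(d,d);A+=P;b+=P@e;L.append((e,P))
    x=np.linalg.solve(A,b); return x,[np.linalg.norm(P@(x-e)) for e,P in L]
def crop(f,x0,y0,x1,y1,s,name):
    g=cv2.resize(f[y0:y1,x0:x1,::-1],None,fx=s,fy=s,interpolation=cv2.INTER_CUBIC);cv2.imwrite(name,g)
E
python3 - <<'E'
from bench import *
from h import *
import pickle
t=camera("top");s=camera("scene");pickle.dump((t,s),open("c0.pkl","wb"))
for u,v in((219,191),(264,202),(158,238),(213,288),(221,334),(340,205),(402,212)):print(u,v,atz(t,u,v,0.02).round(3))
crop(t["frame"],280,140,440,260,5,"pics/t1.png")
crop(t["frame"],130,165,290,285,5,"pics/t2.png")
crop(s["frame"],240,230,390,340,5,"pics/s1.png")
crop(s["frame"],300,170,450,280,5,"pics/s2.png")
E
```

```text
219 191 [0.625 0.196 0.02 ]
264 202 [0.598 0.093 0.02 ]
158 238 [0.517 0.335 0.02 ]
213 288 [0.402 0.209 0.02 ]
221 334 [0.299 0.19  0.02 ]
340 205 [ 0.59  -0.082  0.02 ]
402 212 [ 0.573 -0.226  0.02 ]
```

View pics/t1.png

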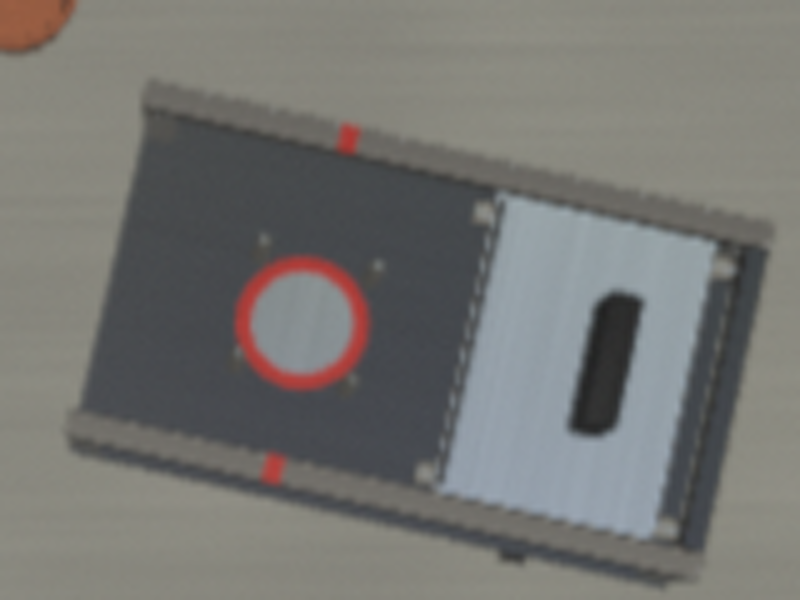

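View pics/t2.png

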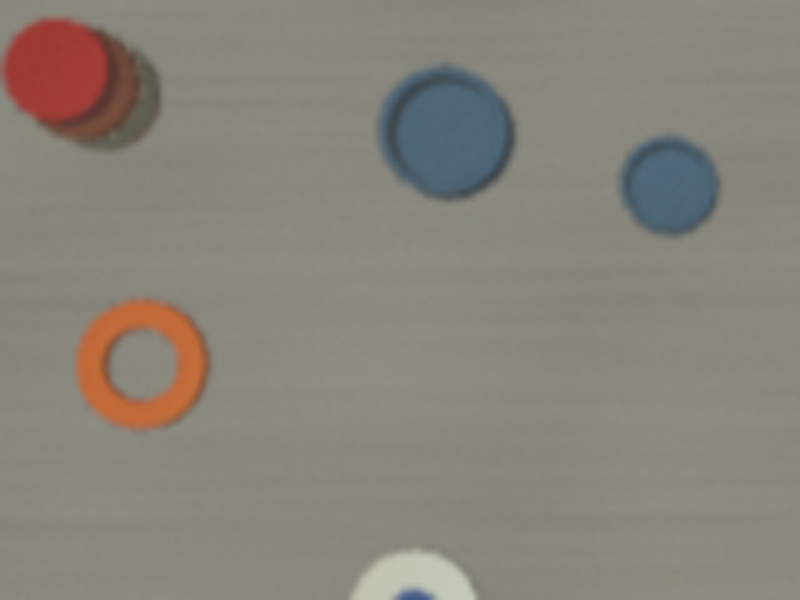

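View pics/s1.png

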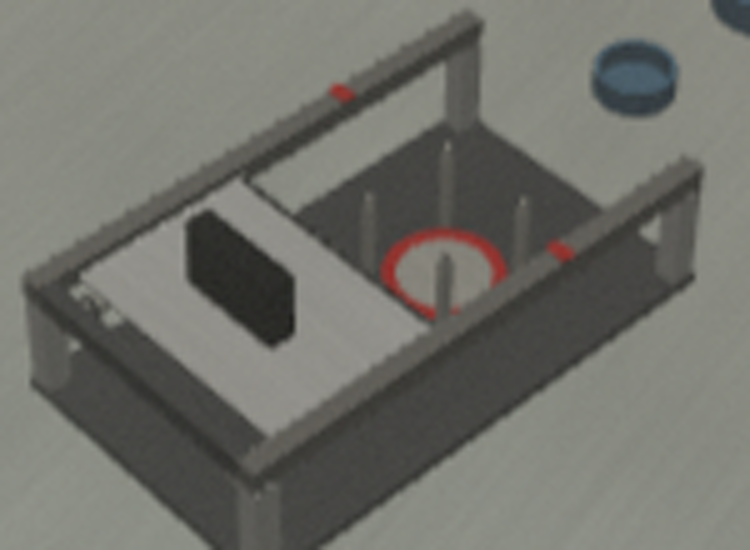

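View pics/s2.png

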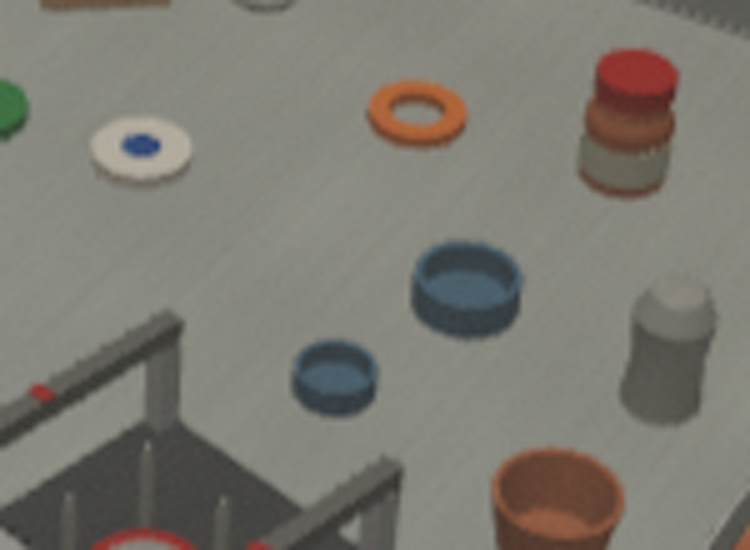

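Run:
```python
from h import *
import pickle
t,s=pickle.load(open("c0.pkl","rb"))
T1=lambda x,y:(t,(x+.5)/5-.5+280,(y+.5)/5-.5+140)
T2=lambda x,y:(t,(x+.5)/5-.5+130,(y+.5)/5-.5+165)
S1=lambda x,y:(s,(x+.5)/5-.5+240,(y+.5)/5-.5+230)
S2=lambda x,y:(s,(x+.5)/5-.5+300,(y+.5)/5-.5+170)
P=lambda n,*a:print(n,tri(*a)[0].round(4),np.round(tri(*a)[1],4))
P("nest",T1(302,323),S1(445,273))
P("mark+x",T1(348,138),S1(562,251))
P("mark-x",T1(274,469),S1(342,93))
P("grip",T1(606,364),S1(240,268))
P("bowl rim",T2(446,132),S2(467,274))
P("ring",T2(143,365),S2(418,110))
P("lid",(t,212.5,288),S2(142,145))
m1=atz(*T1(348,138),0.076);m2=atz(*T1(274,469),0.076);d=m1-m2
print(m1,m2,(m1+m2)/2,np.linalg.norm(d),np.degrees(np.arctan2(d[1],d[0])))
print(atz(*T1(302,323),.006),atz(*T2(446,132),.024),atz(*T2(143,365),.01),atz(t,212.5,288,.01))
```

```text
nest [ 0.5928 -0.0835  0.0094] [0.0006 0.0006]
mark+x [ 0.6658 -0.1007  0.0787] [0.0006 0.0006]
mark-x [ 0.52   -0.0664  0.0789] [0.0005 0.0005]
grip [ 0.5624 -0.2091  0.0996] [0.0009 0.0009]
bowl rim [0.6235 0.1953 0.0262] [0.0002 0.0002]
ring [0.5187 0.3367 0.0114] [0.0001 0.0001]
lid [0.402  0.2113 0.0136] [0.0001 0.0001]
[ 0.66686537 -0.10060175  0.076     ] [ 0.52062164 -0.06620049  0.076     ] [ 0.59374351 -0.08340112  0.076     ] 0.1502353982683805 -13.237168320680375
[ 0.59371252 -0.08331829  0.006     ] [0.62400291 0.19580753 0.024     ] [0.51890883 0.33719736 0.01      ] [0.40198371 0.21203372 0.01      ]
```

Call:
drive_tool(
  deltas=[
    [[0.026,0.04,0],-0.12],
    [[0.026,0.04,0],-0.12],
    [[0.026,0.04,0],-0.12],
    [[0.026,0.04,0],-0.1],
    [[0.026,0.04,0],0],
    [[0.026,0.04,0],0],
    [[0.026,0.04,0],0],
    [[0.026,0.04,0],0],
    [[0.026,0.04,0],0],
    [[0.026,0.04,0],0],
  ],
  gripper=1.0,
)

```text
time_s: 1.25
eef_pos: [0.3946, -0.148, 0.2301]
eef_rot: [0.001, 0.992, -0.13, 0.002]
wrist_force: [1.2, -1.9, 0.3]
opening: 1.001
```

Call:
drive_tool(
  deltas=[
    [[0.025,0.038,0],0.03],
    [[0.025,0.038,0],0],
    [[0.025,0.038,0],0],
    [[0.025,0.038,0],0],
    [[0.025,0.038,0],0],
    [[0.025,0.038,0],0],
    [[0.025,0.038,0],0],
    [[0.025,0.038,0],0],
    [[0.025,0.038,0],0],
    [[0,0,0],0],
  ],
)

```text
time_s: 2.25
eef_pos: [0.6276, 0.2166, 0.2292]
eef_rot: [0.001, 0.994, -0.111, 0.003]
wrist_force: [0.3, -1.4, -0.1]
opening: 1.0
```

Run:
```python
from bench import *
from h import *
import pickle
o=get_obs();print(o["eef_pos"],o["eef_rot"],o["q"])
w=camera("wrist");pickle.dump(w,open("w1.pkl","wb"));cv2.imwrite("pics/w1.png",w["frame"][:,:,::-1])
print(w["eye"],proj(w,[.624,.196,.024]))
```

```text
[0.62763536 0.21655139 0.2291962 ] [ 0.00103085  0.9938418  -0.11075031  0.00343281] [ 0.15572234  0.3732349   1.37168784 -0.00386075  1.39059165  1.94915646]
[0.70180029 0.20004873 0.37290366] (np.float64(342.19616642070656), np.float64(210.9766835062013))
```

View pics/w1.png

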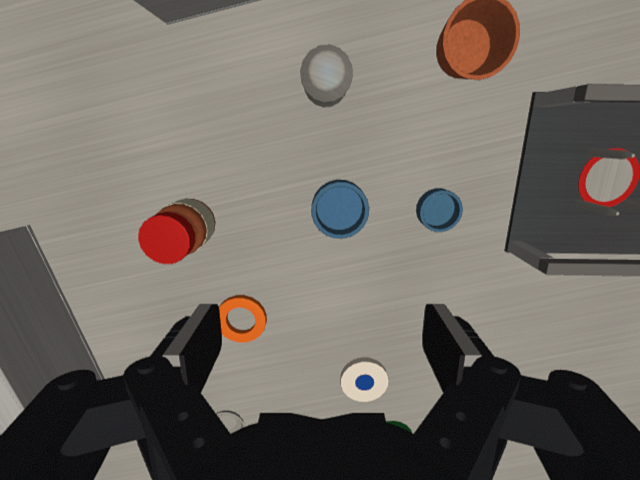

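Run:
```python
from h import *
import pickle
w=pickle.load(open("w1.pkl","rb"))
for n,(r) in {"bowl":(330,200,100,1)}.items(): pass
print("bowl",atz(w,340.5,208.5,.024),"ring",atz(w,242.5,318.5,.01),"lid",atz(w,364.5,381,.01))
hsv=cv2.cvtColor(w["frame"],cv2.COLOR_RGB2HSV)
m=cv2.inRange(hsv,(95,80,40),(115,255,255))
n,l,st,c=cv2.connectedComponentsWithStats(m)
for i in range(1,n):
    if st[i,4]>300:print(st[i],c[i],atz(w,*c[i],.012))
m=cv2.inRange(hsv,(5,120,120),(18,255,255))
n,l,st,c=cv2.connectedComponentsWithStats(m)
for i in range(1,n):
    if st[i,4]>300:print(st[i],c[i],atz(w,*c[i],.01))
x,y=proj(w,[.5937,-.0834,.006]);print("nest",x,y)
crop(w["frame"],300,160,400,260,6,"pics/w1c.png")
```

```text
bowl [0.62690522 0.197164   0.024     ] ring [0.52087112 0.33604834 0.01      ] lid [0.40322642 0.21272616 0.01      ]
[ 312  180   57   58 2576] [339.68167702 208.85597826] [0.62414585 0.19798636 0.012     ]
[ 417  189   45   42 1494] [439.20147256 209.56961178] [0.60017215 0.09553877 0.012     ]
[ 443    0   77   80 2658] [471.89089541  43.75432656] [0.7494597  0.04586922 0.01      ]
[ 219  297   48   46 1154] [241.85961872 319.26689775] [0.52006618 0.33707028 0.01      ]
nest 608.7655573200954 177.19636945624842
```

View pics/w1c.png

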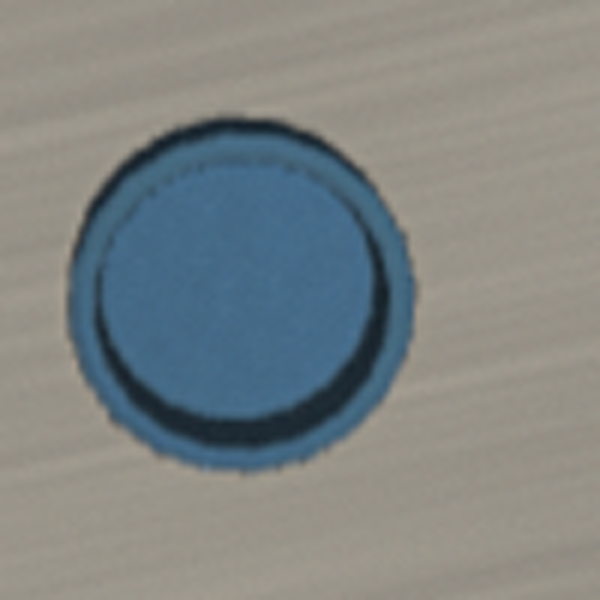

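Call:
drive_tool(
  deltas=[
    [[-0.001,-0.007,-0.042],0],
    [[-0.001,-0.007,-0.042],0],
    [[-0.001,-0.006,-0.042],0],
    [[0,0,-0.042],0],
    [[0,0,-0.03],0],
    [[0,0,0],0],
  ],
  gripper=1.0,
)

```text
time_s: 2.9
eef_pos: [0.6215, 0.1891, 0.0287]
eef_rot: [0.002, 0.994, -0.112, 0.006]
wrist_force: [0.1, 0.1, -0.4]
opening: 0.997
```

Run:
```python
from bench import *
from h import *
o=get_obs();print(o["eef_pos"],o["eef_rot"],o["wrist_force"])
w=camera("wrist");cv2.imwrite("pics/w2.png",w["frame"][:,:,::-1])
```

```text
[0.62148019 0.18906791 0.0287369 ] [ 0.00213607  0.99368712 -0.11203072  0.00551942] [ 0.07931511  0.08673353 -0.40105703]
```

View pics/w2.png

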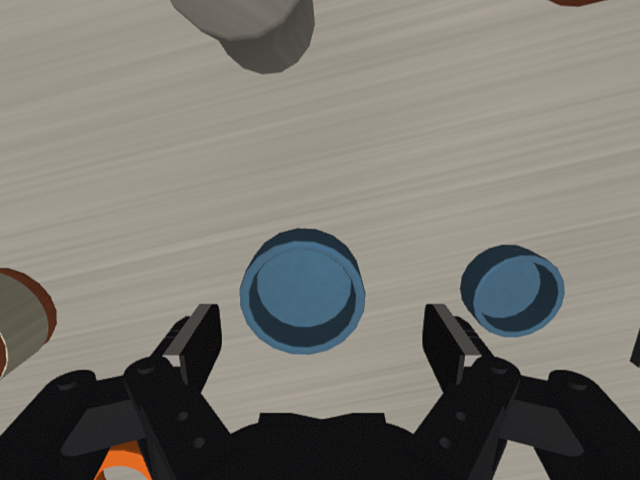

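Call:
drive_tool(
  deltas=[
    [[0.003,0.007,0],0],
    [[0,0,0],0],
  ],
)

```text
time_s: 3.15
eef_pos: [0.6288, 0.1962, 0.0355]
eef_rot: [0.001, 0.994, -0.113, 0.01]
wrist_force: [-0.0, -0.7, -0.4]
opening: 0.999
```

Call:
drive_tool(
  deltas=[
    [[0,0,0],0],
  ],
)

```text
time_s: 3.25
eef_pos: [0.6304, 0.1966, 0.038]
eef_rot: [0.001, 0.994, -0.112, 0.012]
wrist_force: [0.6, 0.1, -0.0]
opening: 0.994
```

Run:
```python
from bench import *
o=get_obs();print(o["time_s"],o["eef_pos"],o["eef_rot"],o["dq"],o["q"])
```

```text
3.25 [0.63042412 0.19655048 0.0379858 ] [ 7.75326965e-04  9.93585392e-01 -1.12488852e-01  1.15639808e-02] [ 0.00538585 -0.02387358 -0.01726569  0.00135272  0.00663344  0.00402367] [ 0.12630064  0.56846865  1.51256271 -0.00810335  1.03847158  1.92660272]
```

Call:
drive_tool(
  deltas=[
    [[-0.005,0,-0.02],0],
  ],
)

```text
time_s: 3.35
eef_pos: [0.6301, 0.1973, 0.0232]
eef_rot: [-0.0, 0.994, -0.112, 0.017]
wrist_force: [1.0, 0.1, -0.8]
opening: 1.001
```

Run:
```python
from bench import *
o=get_obs();print(o["time_s"],o["eef_pos"],o["eef_rot"],o["dq"],o["q"])
```

```text
3.35 [0.63008313 0.19728752 0.02320181] [-4.33485549e-04  9.93529948e-01 -1.12358536e-01  1.65412745e-02] [ 0.01211999  0.20998367  0.18370077 -0.00386791 -0.3933782   0.01396516] [ 0.1275126   0.5842044   1.52443147 -0.00834489  1.00063105  1.92792329]
```

Call:
drive_tool(
  deltas=[
    [[-0.003,0,0],0],
  ],
)

```text
time_s: 3.45
eef_pos: [0.6256, 0.1973, 0.0222]
eef_rot: [-0.0, 0.994, -0.112, 0.015]
wrist_force: [-1.5, -0.5, -1.0]
opening: 1.002
```

Call:
drive_tool(
  deltas=[
    [[-0.003,0,-0.01],0],
  ],
)

```text
time_s: 3.55
eef_pos: [0.6252, 0.1978, 0.0154]
eef_rot: [-0.001, 0.994, -0.112, 0.018]
wrist_force: [0.1, 0.1, 0.4]
opening: 0.999
```

Call:
drive_tool(
  deltas=[
    [[0,0,0],0],
    [[0,0,0],0],
    [[0,0,0],0],
  ],
)

```text
time_s: 3.85
eef_pos: [0.6247, 0.1979, 0.0157]
eef_rot: [-0.001, 0.994, -0.112, 0.018]
wrist_force: [0.4, -0.5, -0.2]
opening: 1.003
```

Call:
drive_tool(
  deltas=[
    [[-0.001,-0.001,-0.012],0],
    [[0,0,0],0],
    [[0,0,0],0],
  ],
)

```text
time_s: 4.15
eef_pos: [0.6245, 0.1968, 0.0034]
eef_rot: [-0.001, 0.994, -0.112, 0.019]
wrist_force: [-0.0, -0.3, 0.1]
opening: 1.002
```

Close and look.

Call:
drive_tool(
  deltas=[
    [[0,0,0],0],
    [[0,0,0],0],
    [[0,0,0],0],
    [[0,0,0],0],
    [[0,0,0],0],
  ],
  gripper=0.0,
)

```text
time_s: 4.65
eef_pos: [0.6248, 0.1968, 0.0038]
eef_rot: [-0.001, 0.994, -0.112, 0.019]
wrist_force: [0.6, 1.0, -0.1]
opening: 0.684
```

Run:
```python
from bench import *
from h import *
o=get_obs();print(o["eef_pos"],o["eef_rot"],o["wrist_force"],o["opening"])
w=camera("wrist");cv2.imwrite("pics/w3.png",w["frame"][:,:,::-1])
```

```text
[0.62480861 0.19684991 0.00381366] [-0.00099444  0.99352552 -0.11202171  0.01889931] [ 0.59775187  0.9782126  -0.05589371] 0.6838357939715501
```

View pics/w3.png

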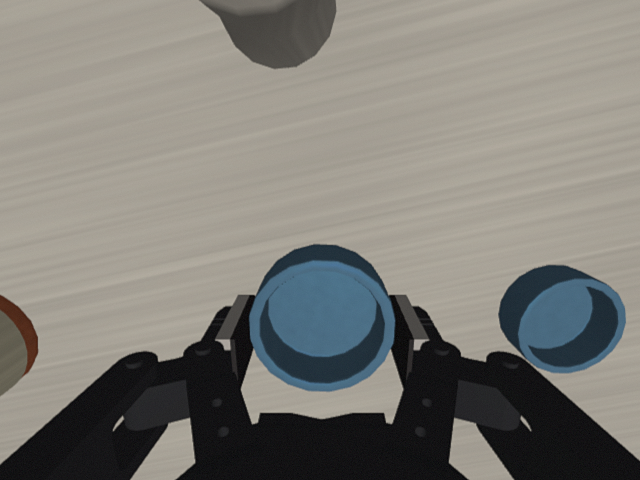

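Call:
drive_tool(
  deltas=[
    [[0,0,0.03],0],
    [[0,0,0.04],0],
    [[0,0,0.03],0],
    [[-0.004,-0.035,0],0],
    [[-0.004,-0.035,0],0],
    [[-0.004,-0.035,0],0],
    [[-0.004,-0.035,0],0],
    [[-0.004,-0.035,0],0],
    [[-0.004,-0.035,0],0],
    [[0,0,0],0],
  ],
)

```text
time_s: 5.7
eef_pos: [0.5948, -0.0191, 0.1039]
eef_rot: [-0.0, 0.994, -0.11, 0.016]
wrist_force: [0.1, 0.9, -1.9]
opening: 0.681
```

Call:
drive_tool(
  deltas=[
    [[0,-0.03,0],-0.01],
    [[0,-0.025,0],0],
    [[0,0,0],0],
    [[0,0,0],0],
  ],
)

```text
time_s: 6.1
eef_pos: [0.5934, -0.0749, 0.1025]
eef_rot: [-0.001, 0.993, -0.116, 0.014]
wrist_force: [0.4, 0.5, -1.0]
opening: 0.678
```

Run:
```python
from bench import *
from h import *
o=get_obs();print(o["eef_pos"],o["eef_rot"],o["wrist_force"],o["opening"])
for n in("wrist","top","scene"):
    w=camera(n)
    if n=="wrist":cv2.imwrite("pics/w4.png",w["frame"][:,:,::-1])
    if n=="scene":crop(w["frame"],240,180,400,330,5,"pics/s4.png")
```

```text
[ 0.59339265 -0.07491708  0.10251671] [-8.40413162e-04  9.93170320e-01 -1.15775091e-01  1.44269371e-02] [ 0.42748287  0.46148265 -1.04669489] 0.6776829592019921
```

View pics/w4.png

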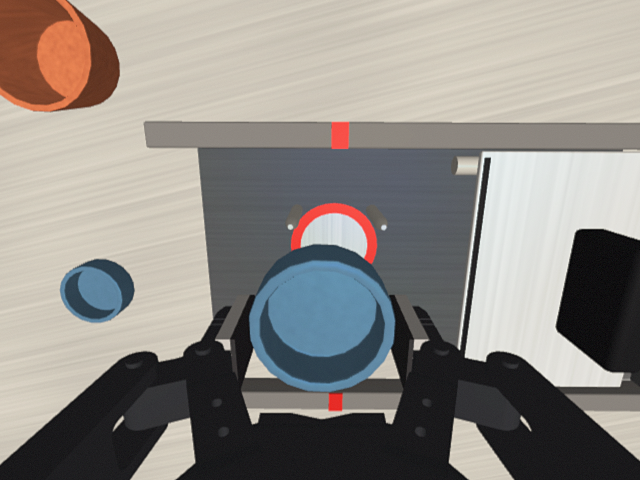

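View pics/s4.png

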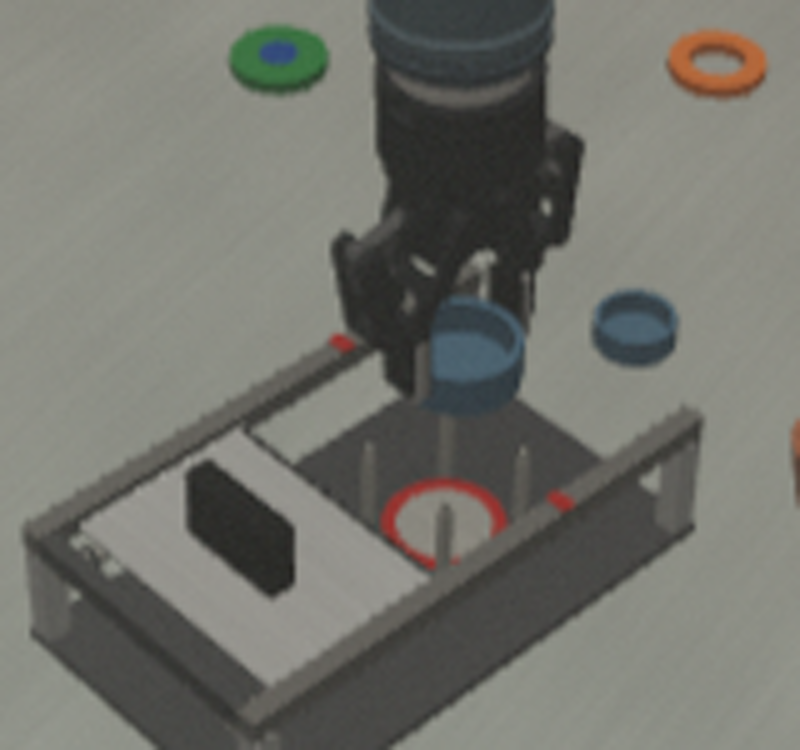

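```bash
cat >> h.py <<'E'
def stn(p,n=(0.5935,-0.0834),a=-13.2):
    a=np.radians(a);d=np.array(p)[:2]-np.array(n);return np.array([d[0]*np.cos(a)+d[1]*np.sin(a),-d[0]*np.sin(a)+d[1]*np.cos(a)])
E
python3 - <<'E'
from bench import *
from h import *
w=camera("wrist");o=get_obs()
crop(w["frame"],240,180,420,400,3,"pics/w4c.png")
z=o["eef_pos"][2]
print(o["eef_pos"],stn(o["eef_pos"]))
b=atz(w,322.5,326,z-.003+.024);print("bowl",b,stn(b),b-o["eef_pos"])
a=atz(w,335,241,.006);print("ring",a)
m1=atz(w,341,135,.076);m2=atz(w,336,402,.076);print(m1,m2,(m1+m2)/2)
E
```

```text
[ 0.59360424 -0.07411442  0.10274807] [-0.00201889  0.00906405]
bowl [ 0.5957805  -0.07493626  0.12374807] [0.00028755 0.00876088] [ 0.00217627 -0.00082183  0.021     ]
ring [ 0.59567703 -0.08379277  0.006     ]
[ 0.66577674 -0.10015612  0.076     ] [ 0.51870646 -0.06492964  0.076     ] [ 0.5922416  -0.08254288  0.076     ]
```

View pics/w4c.png

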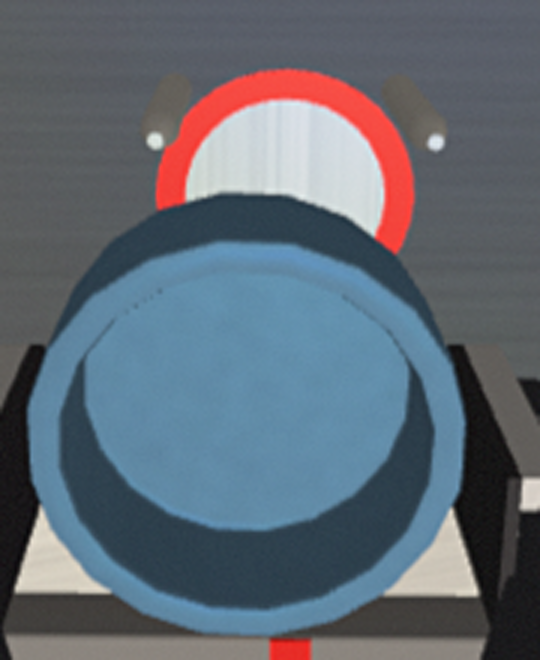

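Call:
drive_tool(
  deltas=[
    [[-0.002,-0.008,0],0.005],
    [[0,0,0],0],
    [[0,0,-0.015],0],
    [[0,0,-0.015],0],
    [[0,0,0],0],
    [[0,0,0],0],
  ],
)

```text
time_s: 6.9
eef_pos: [0.5907, -0.0802, 0.0691]
eef_rot: [-0.001, 0.994, -0.111, 0.014]
wrist_force: [-0.6, -0.0, -1.0]
opening: 0.679
```

Call:
drive_tool(
  deltas=[
    [[0.001,-0.002,0],0],
    [[0,0,0],0],
  ],
)

```text
time_s: 7.1
eef_pos: [0.5916, -0.0823, 0.0687]
eef_rot: [-0.001, 0.994, -0.11, 0.013]
wrist_force: [0.2, 0.7, -2.3]
opening: 0.681
```

Run:
```python
from bench import *
from h import *
w=camera("wrist");o=get_obs()
cv2.imwrite("pics/w5.png",w["frame"][:,:,::-1])
print(o["eef_pos"])
m1=proj(w,[.5937,-.0834,.03]);print(m1)
```

```text
[ 0.59152932 -0.08213091  0.06870576]
(np.float64(323.6299490426381), np.float64(272.2255827051947))
```

View pics/w5.png

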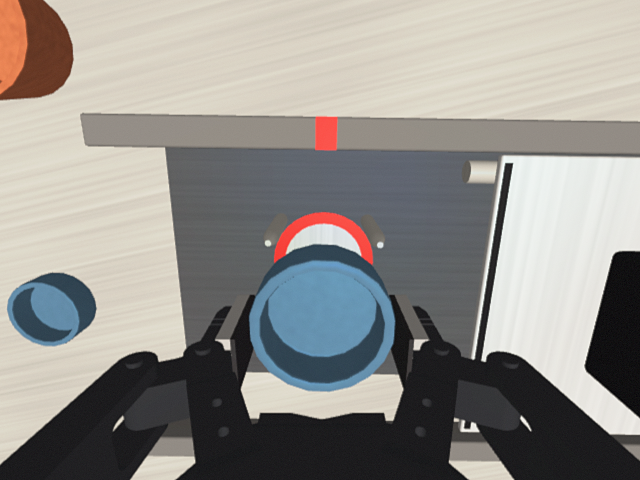

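Run:
```python
from bench import *
from h import *
w=camera("wrist");o=get_obs()
a=atz(w,268,243,.058);b=atz(w,380,244,.058);print(a,b,np.linalg.norm(a-b))
ax=np.radians(-13.2);n=(a+b)/2-.02616*np.array([np.cos(ax),np.sin(ax),0]);print("nest",n)
c=atz(w,322,326,o["eef_pos"][2]+.021);print("bowl",c,"move",n-c,"tcp",o["eef_pos"])
m=atz(w,326,133,.076)-.075*np.array([np.cos(ax),np.sin(ax),0]);print(m)
```

```text
[ 0.62404876 -0.06345043  0.058     ] [ 0.61214471 -0.11442758  0.058     ] 0.05234860729434258
nest [ 0.59262791 -0.08296535  0.058     ]
bowl [ 0.59389318 -0.08271786  0.08980986] move [-0.00126527 -0.00024748 -0.03180986] tcp [ 0.59156862 -0.08208997  0.06880986]
[ 0.59264837 -0.08324583  0.076     ]
```

Call:
drive_tool(
  deltas=[
    [[-0.001,0,-0.01],0],
    [[0,0,-0.01],0],
    [[0,0,-0.01],0],
    [[0,0,0],0],
  ],
)

```text
time_s: 7.6
eef_pos: [0.5906, -0.0821, 0.0368]
eef_rot: [-0.001, 0.994, -0.111, 0.014]
wrist_force: [0.9, -0.0, -1.7]
opening: 0.68
```

Call:
drive_tool(
  deltas=[
    [[0,0,-0.01],0],
    [[0,0,-0.01],0],
    [[0,0,-0.004],0],
    [[0,0,0],0],
  ],
)

```text
time_s: 8.0
eef_pos: [0.5903, -0.082, 0.0098]
eef_rot: [-0.001, 0.994, -0.111, 0.013]
wrist_force: [-0.9, 1.1, 1.4]
opening: 0.68
```

Call:
drive_tool(
  deltas=[
    [[0,0,0],0],
    [[0,0,0],0],
    [[0,0,0],0],
  ],
  gripper=1.0,
)

```text
time_s: 8.3
eef_pos: [0.5907, -0.0771, 0.0094]
eef_rot: [-0.005, 0.994, -0.111, 0.013]
wrist_force: [-0.3, -0.3, 1.0]
opening: 1.0
```

Call:
drive_tool(
  deltas=[
    [[0,0,0.03],0],
    [[0,0,0.04],0],
    [[0,0,0.03],0],
    [[0,0,0],0],
  ],
)

```text
time_s: 8.7
eef_pos: [0.5906, -0.0763, 0.1137]
eef_rot: [-0.005, 0.994, -0.11, 0.014]
wrist_force: [0.9, 0.2, 0.5]
opening: 1.002
```

Run:
```python
from bench import *
from h import *
w=camera("wrist");o=get_obs()
cv2.imwrite("pics/w6.png",w["frame"][:,:,::-1])
print(o["eef_pos"],o["eef_rot"])
```

```text
[ 0.58956583 -0.07604414  0.1118247 ] [-0.00507883  0.99380049 -0.11035723  0.01249324]
```

View pics/w6.png

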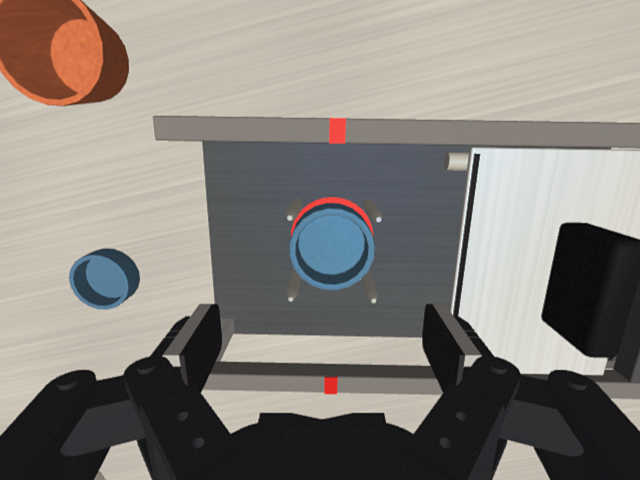

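Call:
drive_tool(
  deltas=[
    [[-0.007,0.038,0.005],0],
    [[-0.007,0.042,0],0],
    [[-0.007,0.042,0],0],
    [[-0.007,0.042,0],0],
    [[-0.007,0.042,0],0],
    [[-0.007,0.042,0],0],
    [[-0.007,0.042,0],0],
    [[-0.007,0.042,0],0],
    [[-0.004,0.03,0],0],
    [[0,0,0],0],
  ],
)

```text
time_s: 9.75
eef_pos: [0.5205, 0.2954, 0.1075]
eef_rot: [-0.003, 0.993, -0.114, 0.008]
wrist_force: [0.5, -1.1, -0.5]
opening: 0.999
```

Call:
drive_tool(
  deltas=[
    [[0,0,0],0],
  ],
)

```text
time_s: 9.85
eef_pos: [0.5196, 0.2956, 0.1062]
eef_rot: [-0.003, 0.994, -0.113, 0.008]
wrist_force: [-0.3, -0.2, -1.0]
opening: 0.999
```

Run:
```python
from bench import *
from h import *
w=camera("wrist");o=get_obs()
cv2.imwrite("pics/w7.png",w["frame"][:,:,::-1])
print(o["eef_pos"],o["eef_rot"])
hsv=cv2.cvtColor(w["frame"],cv2.COLOR_RGB2HSV)
m=cv2.inRange(hsv,(5,120,120),(18,255,255))
n,l,st,c=cv2.connectedComponentsWithStats(m)
for i in range(1,n):
    if st[i,4]>300:print(st[i],c[i],atz(w,*c[i],.007))
```

```text
[0.51950965 0.29527669 0.10618353] [-0.00265452  0.99355099 -0.11311513  0.00737294]
[ 225  219   81   76 3228] [265.21933086 256.14560099] [0.51974444 0.33953868 0.007     ]
```

View pics/w7.png

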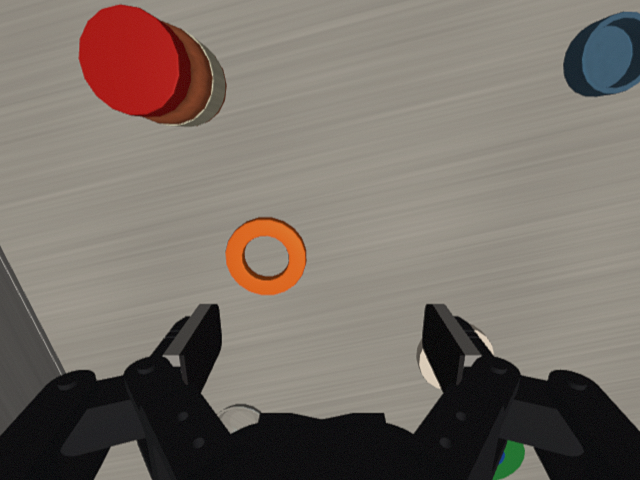

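Call:
drive_tool(
  deltas=[
    [[0,0.02,0],0],
    [[0,0.018,-0.02],0],
    [[0,0,-0.03],0],
    [[0,0,-0.015],0],
    [[0,0,0],0],
    [[0,0,0],0],
  ],
)

```text
time_s: 10.5
eef_pos: [0.5225, 0.3264, 0.0387]
eef_rot: [-0.002, 0.993, -0.118, 0.007]
wrist_force: [0.1, 0.4, -0.1]
opening: 1.0
```

Call:
drive_tool(
  deltas=[
    [[-0.001,0.01,0],0],
    [[0,0,0],0],
    [[0,0,-0.02],0],
    [[0,0,-0.006],0],
    [[0,0,0],0],
    [[0,0,0],0],
  ],
)

```text
time_s: 11.1
eef_pos: [0.5259, 0.3382, 0.0186]
eef_rot: [-0.004, 0.993, -0.119, 0.012]
wrist_force: [0.6, -0.0, 0.6]
opening: 1.0
```

Run:
```python
from bench import *
from h import *
w=camera("wrist");o=get_obs()
cv2.imwrite("pics/w8.png",w["frame"][:,:,::-1])
print(o["eef_pos"],o["eef_rot"])
```

```text
[0.52613237 0.33830029 0.01886272] [-0.00412535  0.9928509  -0.11870309  0.01181746]
```

View pics/w8.png

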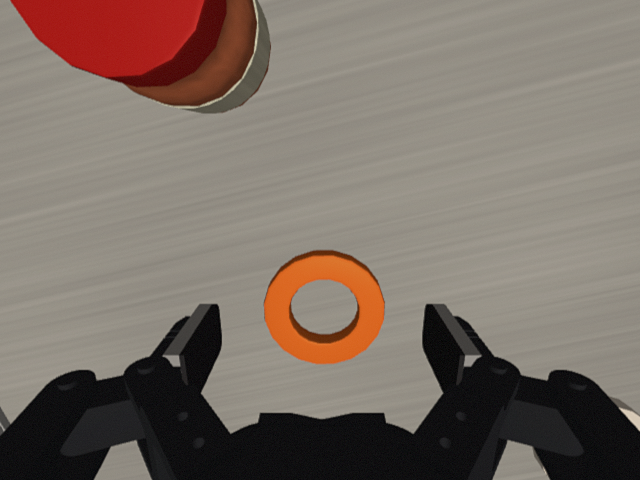

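Call:
drive_tool(
  deltas=[
    [[-0.005,0,-0.01],0],
    [[0,0,0],0],
    [[0,0,0],0],
  ],
)

```text
time_s: 11.45
eef_pos: [0.5215, 0.3387, 0.0095]
eef_rot: [-0.005, 0.993, -0.119, 0.013]
wrist_force: [0.3, 1.0, -0.4]
opening: 0.996
```

Call:
drive_tool(
  deltas=[
    [[-0.001,0,-0.012],0],
    [[0,0,0],0],
    [[0,0,0],0],
  ],
)

```text
time_s: 11.75
eef_pos: [0.5203, 0.3386, -0.0036]
eef_rot: [-0.005, 0.993, -0.119, 0.013]
wrist_force: [1.4, 1.0, -0.3]
opening: 0.997
```

Call:
drive_tool(
  deltas=[
    [[0,0,0],0],
    [[0,0,0],0],
    [[0,0,0],0],
    [[0,0,0],0],
    [[0,0,0],0],
  ],
  gripper=0.0,
)

```text
time_s: 12.25
eef_pos: [0.5211, 0.3389, -0.0026]
eef_rot: [-0.005, 0.993, -0.119, 0.013]
wrist_force: [0.3, -0.1, -0.1]
opening: 0.668
```

Run:
```python
from bench import *
from h import *
w=camera("wrist");o=get_obs()
cv2.imwrite("pics/w9.png",w["frame"][:,:,::-1])
print(o["eef_pos"],o["eef_rot"],o["wrist_force"],o["opening"])
```

```text
[ 0.52110099  0.33886727 -0.00262104] [-0.00492608  0.99282633 -0.11871732  0.01333427] [ 0.04549373 -0.49967742 -0.84438319] 0.6662072127031384
```

View pics/w9.png

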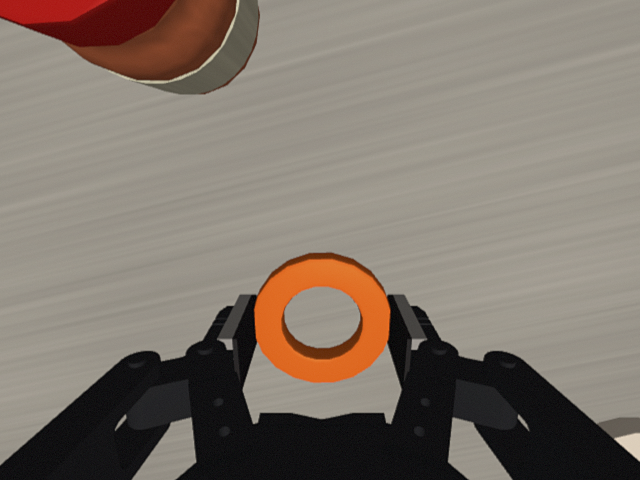

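Call:
drive_tool(
  deltas=[
    [[0,0,0.03],0],
    [[0,0,0.04],0],
    [[0,0,0.03],0],
    [[0.007,-0.042,0],0],
    [[0.007,-0.042,0],0],
    [[0.007,-0.042,0],0],
    [[0.007,-0.042,0],0],
    [[0.007,-0.042,0],0],
    [[0.007,-0.042,0],0],
    [[0.007,-0.042,0],0],
  ],
)

```text
time_s: 13.3
eef_pos: [0.5675, 0.0397, 0.1002]
eef_rot: [-0.005, 0.993, -0.113, 0.013]
wrist_force: [0.9, -0.4, -0.8]
opening: 0.667
```

Call:
drive_tool(
  deltas=[
    [[0.007,-0.04,0],0],
    [[0.005,-0.025,0],0],
    [[0,0,0],0],
    [[0,0,0],0],
  ],
)

```text
time_s: 13.7
eef_pos: [0.5798, -0.0341, 0.1]
eef_rot: [-0.004, 0.993, -0.117, 0.014]
wrist_force: [0.4, 0.5, -0.7]
opening: 0.667
```

Call:
drive_tool(
  deltas=[
    [[0.006,-0.025,0],0.01],
    [[0.005,-0.021,0],0],
    [[0,0,-0.01],0],
    [[0,0,-0.01],0],
    [[0,0,0],0],
    [[0,0,0],0],
  ],
)

```text
time_s: 14.3
eef_pos: [0.5888, -0.0726, 0.0768]
eef_rot: [-0.006, 0.994, -0.108, 0.011]
wrist_force: [0.1, 0.9, 0.0]
opening: 0.668
```

Run:
```python
from bench import *
from h import *
w=camera("wrist");o=get_obs()
cv2.imwrite("pics/w10.png",w["frame"][:,:,::-1])
crop(w["frame"],220,180,420,400,3,"pics/w10c.png")
print(o["eef_pos"],o["eef_rot"])
```

```text
[ 0.58855326 -0.07246039  0.07669792] [-0.00602851  0.99403403 -0.10832489  0.01121269]
```

View pics/w10.png

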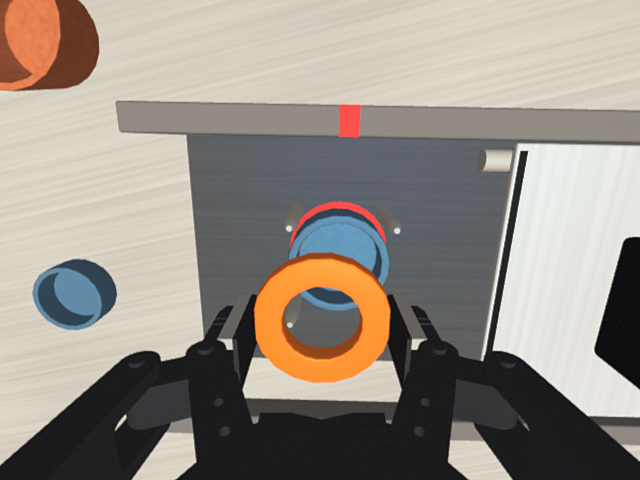

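View pics/w10c.png

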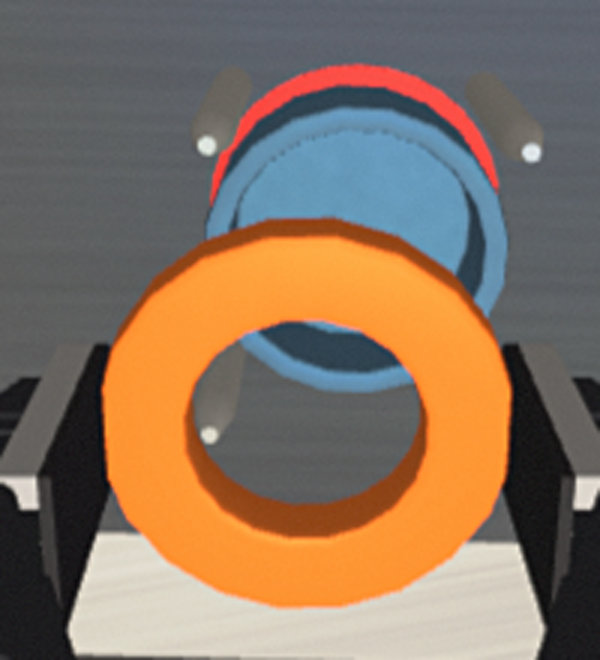

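```bash
cat > nest.py <<'E'
from h import *
def nest(w,a,b,c=None,ax=-13.2):
    a=atz(w,*a,.058);b=atz(w,*b,.058)
    d=(a-b)/np.linalg.norm(a-b); x=np.array([d[1],-d[0],0])
    n=(a+b)/2-.02616*x
    print("nest",n,"sep",np.linalg.norm(a-b),"yaw x",np.degrees(np.arctan2(x[1],x[0])))
    if c is not None:
        c=atz(w,*c,.058);print("diag mid",(b+c)/2,np.linalg.norm(b-c))
    return n
E
python3 - <<'E'
from bench import *
from nest import *
w=camera("wrist");o=get_obs()
n=nest(w,(288.5,228.5),(397.2,230.8),(289.5,324.8))
p=atz(w,322.3,320,o["eef_pos"][2]+.0126);print("ring",p,p-o["eef_pos"],"move",n-p)
E
```

```text
nest [ 0.59230568 -0.08275778  0.058     ] sep 0.05268418068131335 yaw x -13.48389118504095
diag mid [ 0.59225046 -0.08277649  0.058     ] 0.07427513955366725
ring [ 0.5891604  -0.07283748  0.08964046] [ 3.40418958e-04 -4.37498227e-05  1.26000000e-02] move [ 0.00314528 -0.00992029 -0.03164046]
```

Call:
drive_tool(
  deltas=[
    [[0.003,-0.009,0],0],
    [[0,0,0],0],
    [[0,0,-0.006],0],
    [[0,0,0],0],
  ],
)

```text
time_s: 14.8
eef_pos: [0.5929, -0.0823, 0.0718]
eef_rot: [-0.006, 0.994, -0.108, 0.013]
wrist_force: [0.2, 0.1, -0.3]
opening: 0.666
```

Aligned within 1 mm; descend.

Call:
drive_tool(
  deltas=[
    [[-0.001,0,-0.01],0],
    [[0,0,-0.01],0],
    [[0,0,-0.008],0],
    [[0,0,0],0],
  ],
)

```text
time_s: 15.2
eef_pos: [0.5911, -0.0821, 0.0406]
eef_rot: [-0.006, 0.994, -0.108, 0.012]
wrist_force: [0.1, -0.0, -0.7]
opening: 0.668
```

Call:
drive_tool(
  deltas=[
    [[0.001,0,-0.008],0],
    [[0,0,-0.004],0],
    [[0,0,0],0],
  ],
)

```text
time_s: 15.5
eef_pos: [0.5922, -0.0821, 0.0272]
eef_rot: [-0.006, 0.994, -0.108, 0.012]
wrist_force: [-0.3, -0.1, 0.4]
opening: 0.667
```

Call:
drive_tool(
  deltas=[
    [[0,0,0],0],
    [[0,0,0],0],
    [[0,0,0],0],
  ],
  gripper=0.9,
)

```text
time_s: 15.8
eef_pos: [0.5927, -0.0822, 0.0277]
eef_rot: [-0.006, 0.994, -0.108, 0.012]
wrist_force: [-0.1, -0.2, 0.1]
opening: 0.9
```

Call:
drive_tool(
  deltas=[
    [[0,0,0.03],0],
    [[0,0,0.04],0],
    [[0,0,0.02],0],
    [[0,0,0],0],
  ],
  gripper=1.0,
)

```text
time_s: 16.2
eef_pos: [0.5916, -0.0818, 0.1203]
eef_rot: [-0.006, 0.994, -0.108, 0.012]
wrist_force: [1.1, 0.9, 0.4]
opening: 0.998
```

Run:
```python
from bench import *
from h import *
w=camera("wrist");o=get_obs()
cv2.imwrite("pics/w11.png",w["frame"][:,:,::-1])
print(o["eef_pos"],o["eef_rot"])
```

```text
[ 0.59098013 -0.0816804   0.11897651] [-0.00609358  0.99405583 -0.10816402  0.01078935]
```

View pics/w11.png

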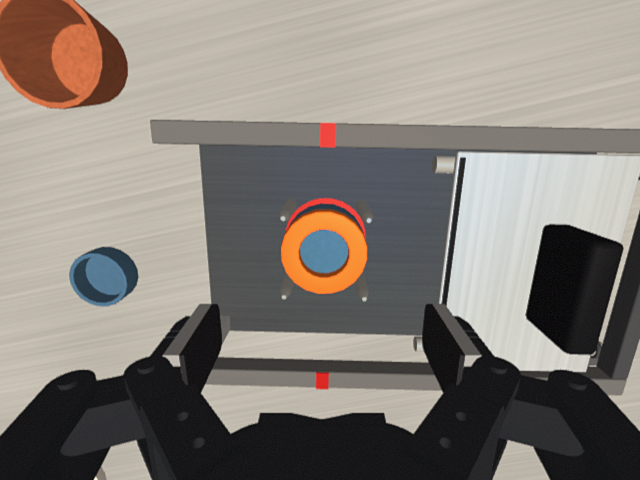

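Call:
drive_tool(
  deltas=[
    [[-0.018,0.028,0],0],
    [[-0.021,0.033,0],0],
    [[-0.021,0.033,0],0],
    [[-0.021,0.033,0],0],
    [[-0.021,0.033,0],0],
    [[-0.021,0.033,0],0],
    [[-0.021,0.033,0],0],
    [[-0.021,0.03,0],0],
    [[-0.01,0.015,0],0],
    [[0,0,0],0],
  ],
)

```text
time_s: 17.25
eef_pos: [0.399, 0.1959, 0.1042]
eef_rot: [-0.005, 0.994, -0.11, 0.002]
wrist_force: [-0.0, -0.3, 0.5]
opening: 1.001
```

Call:
drive_tool(
  deltas=[
    [[0,0,0],0],
  ],
)

```text
time_s: 17.35
eef_pos: [0.3983, 0.1959, 0.1032]
eef_rot: [-0.005, 0.994, -0.11, 0.001]
wrist_force: [-0.3, 0.1, 0.4]
opening: 1.006
```

Run:
```python
from bench import *
from h import *
w=camera("wrist");o=get_obs()
cv2.imwrite("pics/w12.png",w["frame"][:,:,::-1])
print(o["eef_pos"],o["eef_rot"]); print(proj(w,[.4025,.212,.01]))
```

```text
[0.39830587 0.19559883 0.10315406] [-4.51438352e-03  9.93908190e-01 -1.10116118e-01  7.55201776e-04]
(np.float64(299.9889856750073), np.float64(243.7289045576523))
```

View pics/w12.png

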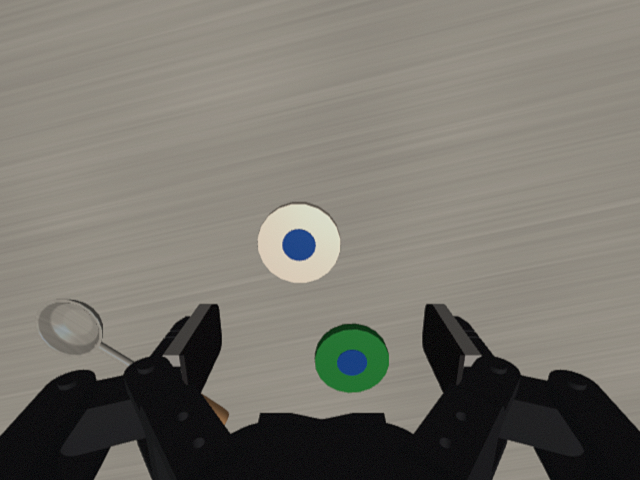

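Call:
drive_tool(
  deltas=[
    [[0.003,0.014,-0.01],0],
    [[0,0,-0.025],0],
    [[0,0,-0.025],0],
    [[0,0,0],0],
    [[0,0,0],0],
  ],
)

```text
time_s: 17.9
eef_pos: [0.4059, 0.2059, 0.0413]
eef_rot: [-0.004, 0.994, -0.114, 0.002]
wrist_force: [-0.9, 0.7, 0.6]
opening: 0.998
```

Call:
drive_tool(
  deltas=[
    [[-0.003,0.007,-0.02],0],
    [[0,0,0],0],
    [[0,0,0],0],
  ],
)

```text
time_s: 18.2
eef_pos: [0.4064, 0.212, 0.0241]
eef_rot: [-0.005, 0.993, -0.115, 0.004]
wrist_force: [-0.2, -0.5, 0.7]
opening: 0.996
```

Run:
```python
from bench import *
from h import *
w=camera("wrist");o=get_obs()
cv2.imwrite("pics/w13.png",w["frame"][:,:,::-1])
print(o["eef_pos"],o["eef_rot"]); print(proj(w,[.4025,.212,.01]))
```

```text
[0.40614495 0.21201151 0.02402815] [-0.00487242  0.99336393 -0.114844    0.00390031]
(np.float64(324.2496741290904), np.float64(300.6594010193653))
```

View pics/w13.png

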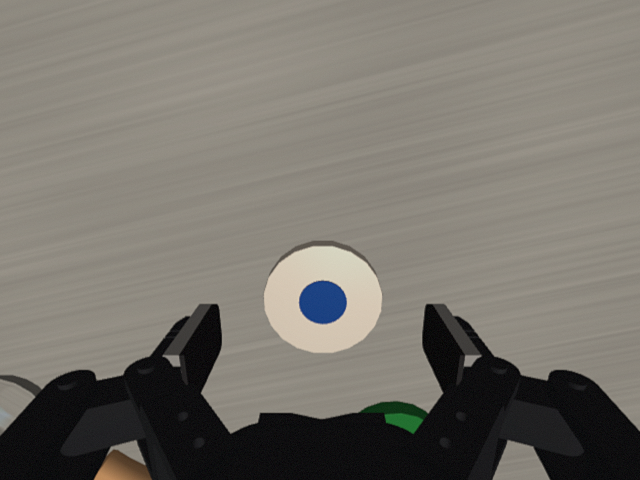

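Call:
drive_tool(
  deltas=[
    [[-0.003,0.001,-0.012],0],
    [[0,0,0],0],
    [[-0.002,0,-0.012],0],
    [[0,0,0],0],
    [[0,0,0],0],
  ],
)

```text
time_s: 18.75
eef_pos: [0.4027, 0.213, 0.0004]
eef_rot: [-0.005, 0.993, -0.115, 0.006]
wrist_force: [0.1, 0.1, 0.8]
opening: 1.002
```

Call:
drive_tool(
  deltas=[
    [[0,0,-0.003],0],
    [[0,0,0],0],
  ],
)

```text
time_s: 18.95
eef_pos: [0.4025, 0.213, -0.0029]
eef_rot: [-0.005, 0.993, -0.115, 0.006]
wrist_force: [0.7, 0.5, 0.2]
opening: 0.998
```

Call:
drive_tool(
  deltas=[
    [[0,0,0],0],
    [[0,0,0],0],
    [[0,0,0],0],
    [[0,0,0],0],
    [[0,0,0],0],
  ],
  gripper=0.0,
)

```text
time_s: 19.45
eef_pos: [0.4033, 0.2132, -0.0017]
eef_rot: [-0.006, 0.993, -0.115, 0.006]
wrist_force: [-0.2, -0.2, -0.8]
opening: 0.662
```

Call:
drive_tool(
  deltas=[
    [[0,0,0.03],0],
    [[0,0,0.04],0],
    [[0,0,0.035],0],
    [[0.02,-0.03,0],0],
    [[0.022,-0.034,0],0],
    [[0.022,-0.034,0],0],
    [[0.022,-0.034,0],0],
    [[0.022,-0.034,0],0],
    [[0.022,-0.034,0],0],
    [[0.01,-0.015,0],0],
  ],
)

```text
time_s: 20.45
eef_pos: [0.5446, -0.0087, 0.1075]
eef_rot: [-0.005, 0.994, -0.111, 0.007]
wrist_force: [0.8, 0.5, -1.0]
opening: 0.658
```

Call:
drive_tool(
  deltas=[
    [[0,0,0],0],
    [[0,0,0],0],
  ],
)

```text
time_s: 20.65
eef_pos: [0.5449, -0.0104, 0.1069]
eef_rot: [-0.005, 0.994, -0.113, 0.006]
wrist_force: [0.2, 0.1, -0.2]
opening: 0.652
```

Call:
drive_tool(
  deltas=[
    [[0.018,-0.028,0],0],
    [[0.016,-0.025,0],0],
    [[0.006,-0.01,-0.01],0.005],
    [[0,0,0],0],
    [[0,0,0],0],
  ],
)

```text
time_s: 21.15
eef_pos: [0.5811, -0.0664, 0.0941]
eef_rot: [-0.007, 0.994, -0.107, 0.003]
wrist_force: [0.3, 1.0, -0.6]
opening: 0.66
```

Run:
```python
from bench import *
from h import *
w=camera("wrist");o=get_obs()
cv2.imwrite("pics/w14.png",w["frame"][:,:,::-1])
crop(w["frame"],220,180,420,400,3,"pics/w14c.png")
print(o["eef_pos"],o["eef_rot"],o["opening"])
```

```text
[ 0.58065565 -0.06611644  0.09386174] [-0.00708326  0.99426259 -0.10670659  0.00232886] 0.6586875922668964
```

View pics/w14c.png

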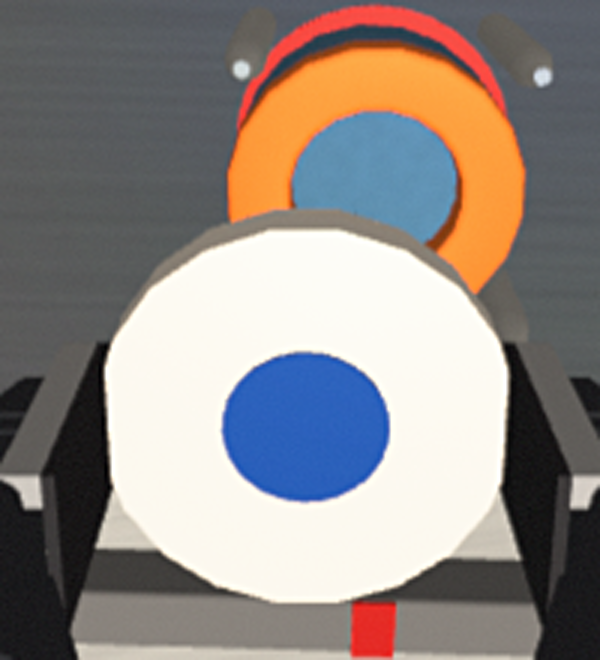

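Run:
```python
from bench import *
from nest import *
w=camera("wrist");o=get_obs()
n=nest(w,(300.2,202.9),(400.5,205.2))
p=atz(w,321.7,321.7,o["eef_pos"][2]+.0117);print(o["eef_pos"],"lid",p,p-o["eef_pos"],"move",n-p)
```

```text
nest [ 0.59227551 -0.08261508  0.058     ] sep 0.052369615677538534 yaw x -13.43853770553476
[ 0.58085182 -0.06624229  0.09416381] lid [ 0.58021334 -0.06600439  0.10586381] [-0.00063848  0.0002379   0.0117    ] move [ 0.01206217 -0.01661069 -0.04786381]
```

Call:
drive_tool(
  deltas=[
    [[0.011,-0.014,0],-0.01],
    [[0,0,-0.01],0],
    [[0,0,-0.008],0],
    [[0,0,0],0],
    [[0,0,0],0],
  ],
)

```text
time_s: 21.75
eef_pos: [0.5889, -0.075, 0.074]
eef_rot: [-0.008, 0.994, -0.109, 0.001]
wrist_force: [0.2, 0.5, 0.2]
opening: 0.651
```

Call:
drive_tool(
  deltas=[
    [[0.003,-0.007,0],0],
    [[0,0,0],0],
    [[0,0,0],0],
  ],
)

```text
time_s: 22.05
eef_pos: [0.5918, -0.0819, 0.0741]
eef_rot: [-0.008, 0.994, -0.109, 0.001]
wrist_force: [-0.1, 0.0, 0.7]
opening: 0.662
```

Run:
```python
from bench import *
from h import *
w=camera("wrist");o=get_obs()
crop(w["frame"],220,180,420,400,3,"pics/w15c.png")
print(o["eef_pos"],o["eef_rot"],o["opening"])
```

```text
[ 0.59193035 -0.0820495   0.07427415] [-7.77541449e-03  9.94002989e-01 -1.09071887e-01  9.61613131e-04] 0.65695371493509
```

View pics/w15c.png

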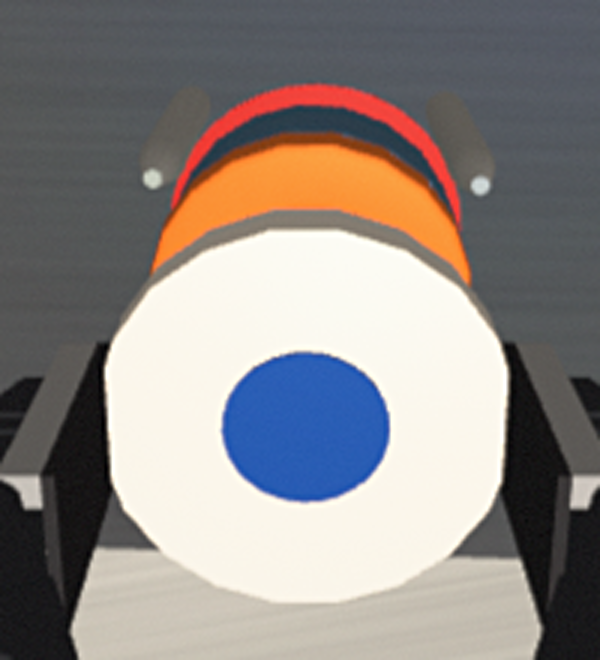

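Run:
```python
from bench import *
from nest import *
w=camera("wrist");o=get_obs()
n=nest(w,(270.5,239.2),(380.2,241.5))
p=atz(w,321.7,321.7,o["eef_pos"][2]+.0117);print(o["eef_pos"],"lid",p,p-o["eef_pos"],"move",n-p)
```

```text
nest [ 0.5927192  -0.08303392  0.058     ] sep 0.052731167651313984 yaw x -13.515450405491746
[ 0.59193045 -0.08195457  0.07426515] lid [ 0.59135034 -0.08190295  0.08596515] [-5.80114414e-04  5.16170418e-05  1.17000000e-02] move [ 0.00136886 -0.00113097 -0.02796515]
```

Call:
drive_tool(
  deltas=[
    [[0.001,-0.001,-0.01],0],
    [[0,0,-0.009],0],
    [[0,0,0],0],
    [[0,0,0],0],
  ],
)

```text
time_s: 22.55
eef_pos: [0.5927, -0.083, 0.0532]
eef_rot: [-0.008, 0.994, -0.109, 0.001]
wrist_force: [0.2, -0.1, -0.3]
opening: 0.659
```

Call:
drive_tool(
  deltas=[
    [[0,0,-0.009],0],
    [[0,0,-0.004],0],
    [[0,0,0],0],
    [[0,0,0],0],
  ],
)

```text
time_s: 22.95
eef_pos: [0.5924, -0.0828, 0.0387]
eef_rot: [-0.008, 0.994, -0.109, 0.0]
wrist_force: [0.1, -0.7, -0.8]
opening: 0.661
```

Call:
drive_tool(
  deltas=[
    [[0,0,-0.002],0],
    [[0,0,0],0],
  ],
)

```text
time_s: 23.15
eef_pos: [0.5931, -0.0831, 0.0385]
eef_rot: [-0.008, 0.994, -0.109, 0.001]
wrist_force: [-0.3, 0.1, -1.4]
opening: 0.655
```

Call:
drive_tool(
  deltas=[
    [[0,0,0],0],
    [[0,0,0],0],
    [[0,0,0],0],
  ],
  gripper=0.9,
)

```text
time_s: 23.45
eef_pos: [0.5938, -0.0833, 0.0392]
eef_rot: [-0.008, 0.994, -0.109, 0.002]
wrist_force: [-1.2, 0.4, 0.2]
opening: 0.899
```

Call:
drive_tool(
  deltas=[
    [[0,0,0.03],0],
    [[0,0,0.04],0],
    [[0,0,0.04],0],
    [[0,0,0],0],
  ],
)

```text
time_s: 23.85
eef_pos: [0.5916, -0.0827, 0.1506]
eef_rot: [-0.008, 0.994, -0.109, -0.001]
wrist_force: [0.7, -0.4, 0.4]
opening: 0.899
```

Run:
```python
from bench import *
from h import *
w=camera("wrist");o=get_obs()
cv2.imwrite("pics/w16.png",w["frame"][:,:,::-1])
s=camera("scene");crop(s["frame"],240,180,400,330,5,"pics/s16.png")
print(o["eef_pos"],o["eef_rot"],o["opening"])
```

```text
[ 0.59008251 -0.08212248  0.14779915] [-0.00856103  0.99398962 -0.10910889 -0.00256847] 0.8972199070879552
```

View pics/w16.png

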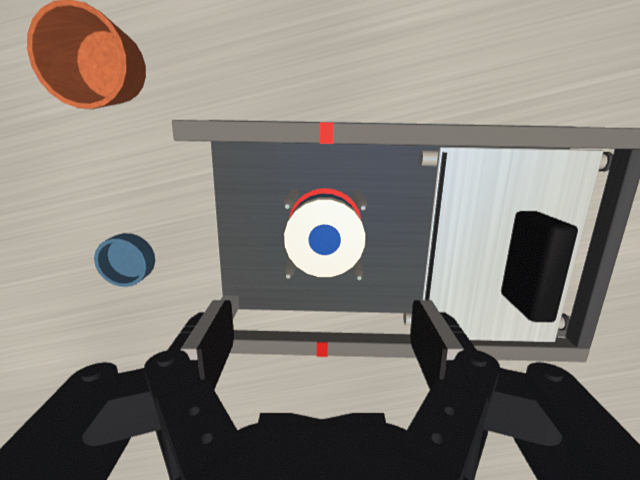

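View pics/s16.png

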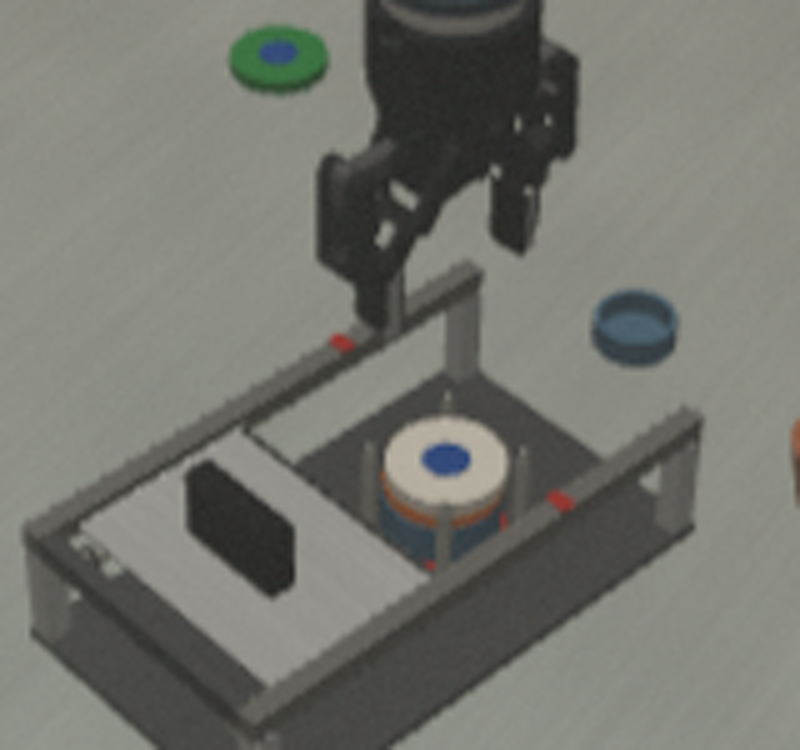

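Call:
drive_tool(
  deltas=[
    [[-0.006,-0.03,0],0],
    [[-0.007,-0.035,0],0],
    [[-0.007,-0.035,0],0],
    [[-0.005,-0.02,0],0],
    [[0,0,0],0],
    [[0,0,0],0],
  ],
  gripper=0.5,
)

```text
time_s: 24.55
eef_pos: [0.557, -0.2015, 0.1348]
eef_rot: [-0.012, 0.994, -0.108, -0.012]
wrist_force: [0.0, 0.8, 0.0]
opening: 0.498
```

Run:
```python
from bench import *
from h import *
w=camera("wrist");o=get_obs()
cv2.imwrite("pics/w17.png",w["frame"][:,:,::-1])
print(o["eef_pos"],o["eef_rot"],o["opening"])
for x in(-.03,.03):
  for y in(-.008,.008):
    a=np.radians(-13.4);p=np.array([.5627,-.2095,.111])+[x*np.cos(a)-y*np.sin(a),x*np.sin(a)+y*np.cos(a),0]
    print(proj(w,p))
```

```text
[ 0.55687848 -0.20125653  0.13470395] [-0.01241637  0.9940106  -0.10790297 -0.01207128] 0.50222046351208
(np.float64(348.88318624447425), np.float64(322.421691256291))
(np.float64(319.5263242681611), np.float64(321.6356410160359))
(np.float64(354.00735915354585), np.float64(215.67854007178414))
(np.float64(321.2672747928514), np.float64(214.9707477784424))
```

View pics/w17.png

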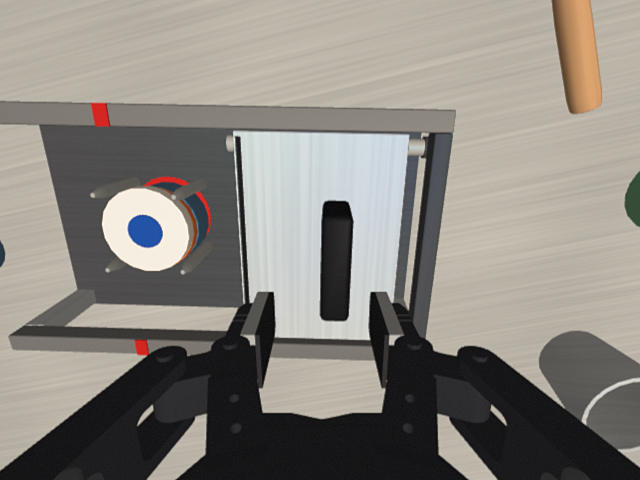

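Call:
drive_tool(
  deltas=[
    [[0.005,-0.007,0],0],
    [[0,0,0],0],
    [[0,0,-0.015],0],
    [[0,0,0],0],
  ],
)

```text
time_s: 25.0
eef_pos: [0.5627, -0.2054, 0.1173]
eef_rot: [-0.013, 0.994, -0.106, -0.013]
wrist_force: [-0.6, 0.2, -0.8]
opening: 0.497
```

Call:
drive_tool(
  deltas=[
    [[0,-0.004,-0.01],0],
    [[0,0,-0.012],0],
    [[0,0,-0.008],0],
    [[0,0,0],0],
    [[0,0,0],0],
  ],
)

```text
time_s: 25.5
eef_pos: [0.562, -0.2085, 0.0831]
eef_rot: [-0.014, 0.994, -0.106, -0.014]
wrist_force: [0.5, -0.5, -0.1]
opening: 0.504
```

Run:
```python
from bench import *
from h import *
w=camera("wrist");o=get_obs()
cv2.imwrite("pics/w18.png",w["frame"][:,:,::-1])
print(o["eef_pos"],o["eef_rot"],o["opening"],o["wrist_force"])
```

```text
[ 0.56190368 -0.2083839   0.08306453] [-0.01367708  0.99422796 -0.10548785 -0.01400055] 0.49782849780377164 [0.34978006 0.6554332  1.06647116]
```

View pics/w18.png

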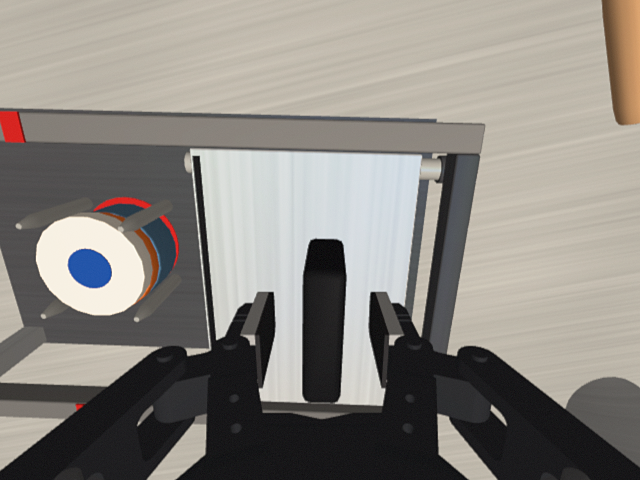

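Call:
drive_tool(
  deltas=[
    [[0,0,0],0],
    [[0,0,0],0],
    [[0,0,0],0],
    [[0,0,0],0],
    [[0,0,0],0],
  ],
  gripper=0.0,
)

```text
time_s: 26.05
eef_pos: [0.5622, -0.209, 0.0839]
eef_rot: [-0.013, 0.994, -0.106, -0.013]
wrist_force: [0.4, 0.5, -2.1]
opening: 0.177
```

Call:
drive_tool(
  deltas=[
    [[0.002,0.01,0],0],
    [[0.003,0.012,0],0],
    [[0.003,0.012,0],0],
    [[0,0,0],0],
  ],
)

```text
time_s: 26.45
eef_pos: [0.5693, -0.1797, 0.0839]
eef_rot: [-0.008, 0.994, -0.108, -0.014]
wrist_force: [-1.1, -6.0, -3.5]
opening: 0.182
```

Call:
drive_tool(
  deltas=[
    [[0.003,0.013,0],0],
    [[0.003,0.012,0],0],
    [[0.002,0.007,0],0],
    [[0,0,0],0],
  ],
)

```text
time_s: 26.85
eef_pos: [0.5754, -0.1539, 0.0839]
eef_rot: [-0.004, 0.994, -0.109, -0.015]
wrist_force: [-1.3, -8.2, -3.1]
opening: 0.175
```

Call:
drive_tool(
  deltas=[
    [[0,0,0],0],
  ],
)

```text
time_s: 26.95
eef_pos: [0.5751, -0.1554, 0.0839]
eef_rot: [-0.003, 0.994, -0.109, -0.015]
wrist_force: [-1.8, -7.5, -3.9]
opening: 0.172
```

Run:
```python
from bench import *
from h import *
import pickle
o=get_obs()
print(o["eef_pos"],o["eef_rot"],o["opening"],o["wrist_force"],stn(o["eef_pos"],(.5926,-.083),-13.3))
w=camera("wrist");cv2.imwrite("pics/w19.png",w["frame"][:,:,::-1])
t=camera("top");crop(t["frame"],280,140,440,260,5,"pics/t19.png")
s=camera("scene");crop(s["frame"],240,180,400,330,5,"pics/s19.png")
pickle.dump((t,s,w),open("c19.pkl","wb"))
```

```text
[ 0.57507664 -0.15543941  0.08393485] [-0.00321531  0.99389169 -0.10929519 -0.0149512 ] 0.1720209669308222 [-1.80864984 -7.516459   -3.93706371] [-0.0003887  -0.07452774]
```

View pics/w19.png

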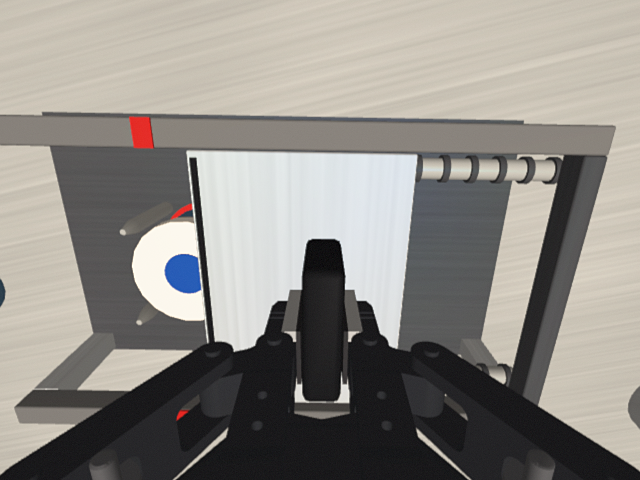

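View pics/s19.png

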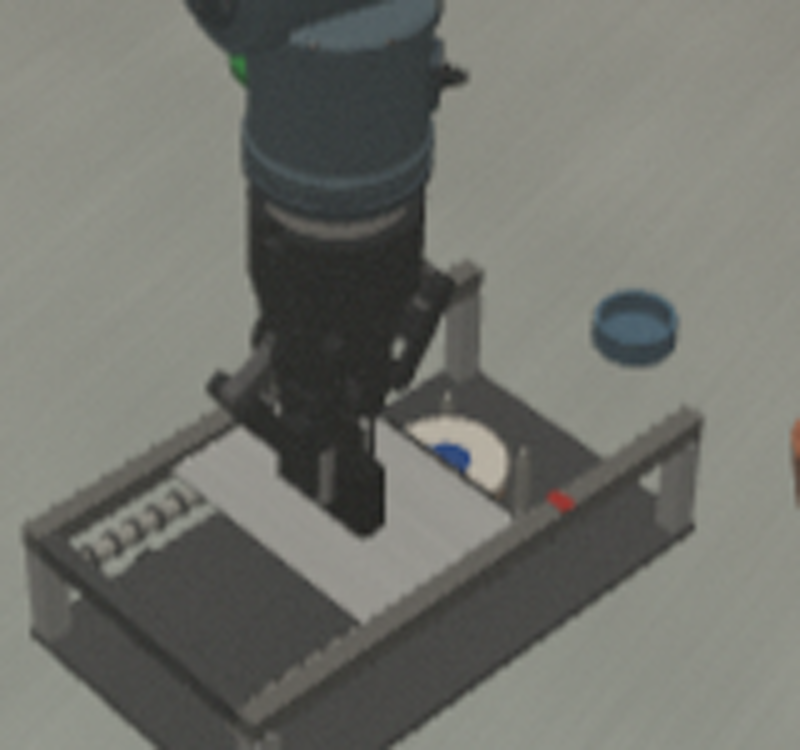

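View pics/t19.png

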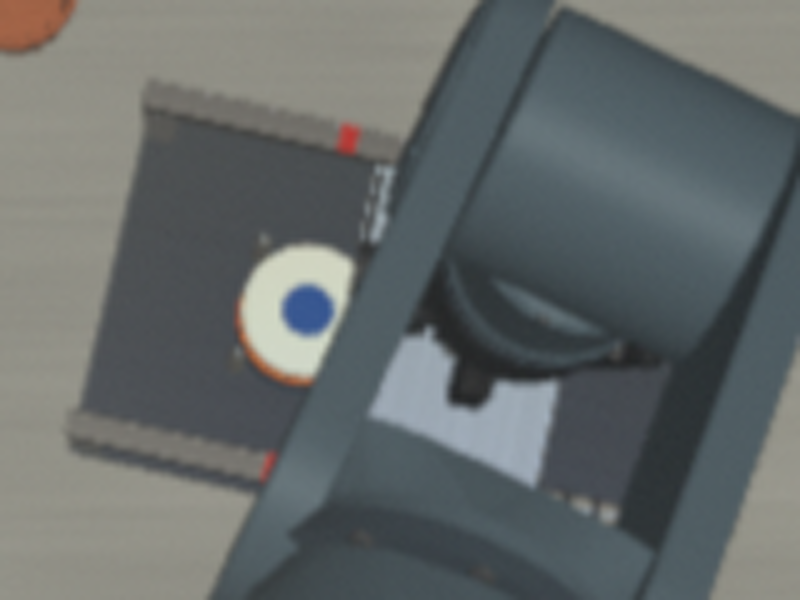

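Run:
```python
from h import *
import pickle
t,s,w=pickle.load(open("c19.pkl","rb"))
N=((.5926,-.083),-13.3)
print("rest tcp",stn((.5622,-.209),*N))
crop(w["frame"],120,90,260,350,3,"pics/w19c.png")
for p,z in(((142,132),.076),((193.5,160),.071),((208.5,340),.071),((189,160),.071)):print(p,stn(atz(w,*p,z),*N))
crop(s["frame"],300,240,360,300,10,"pics/s19c.png")
```

```text
rest tcp [-0.00059837 -0.12961405]
(142, 132) [0.07529694 0.00021212]
(193.5, 160) [ 0.0637722 -0.0178494]
(208.5, 340) [-0.02808431 -0.0156549 ]
(189, 160) [ 0.06374692 -0.01589439]
```

View pics/w19c.png

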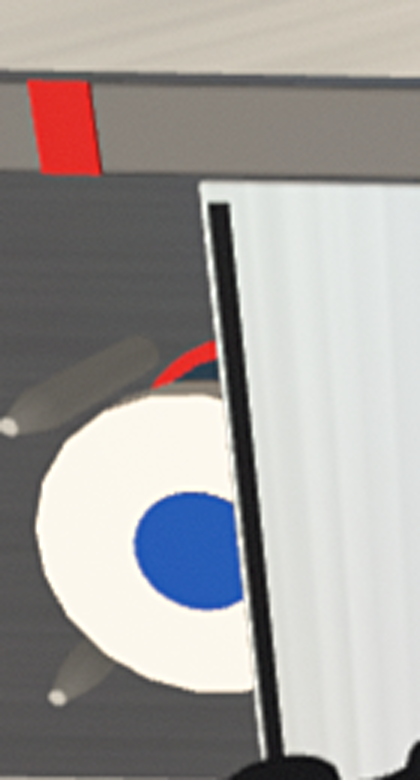

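Call:
drive_tool(
  deltas=[
    [[0.002,0.008,0],0],
    [[0.002,0.008,0],0],
    [[0,0.002,0],0],
    [[0,0.002,0],0],
  ],
)

```text
time_s: 27.5
eef_pos: [0.578, -0.1437, 0.0839]
eef_rot: [0.001, 0.994, -0.112, -0.015]
wrist_force: [-1.5, -9.7, -4.6]
opening: 0.175
```

Call:
drive_tool(
  deltas=[
    [[0,0.002,0],0],
    [[0,0.002,0],0],
  ],
)

```text
time_s: 27.7
eef_pos: [0.578, -0.1437, 0.0838]
eef_rot: [0.002, 0.993, -0.113, -0.014]
wrist_force: [-0.3, -10.1, -5.4]
opening: 0.179
```

```bash
cat > chk.py <<'E'
from bench import *
from h import *
import sys
N=((.5926,-.083),-13.3)
for i in range(3):
    o=get_obs();print(o["time_s"],o["eef_pos"],o["opening"],o["wrist_force"],stn(o["eef_pos"],*N)); w=camera("wrist")
crop(w["frame"],60,90,320,350,3,sys.argv[1])
E
python3 chk.py pics/w20.png
```

```text
27.7 [ 0.57800837 -0.14372678  0.08380817] 0.17881584420353622 [ -0.30695682 -10.0937876   -5.36367908] [-0.00023008 -0.06245482]
27.75 [ 0.57803534 -0.14372781  0.08384972] 0.17326830949377722 [ -0.69914017 -10.0527573   -5.09957835] [-0.0002036  -0.06244962]
27.8 [ 0.5780434  -0.14370093  0.08385683] 0.17948133433289767 [ 0.66564104 -8.5435343  -4.63400372] [-0.00020195 -0.06242161]
```

View pics/w20.png

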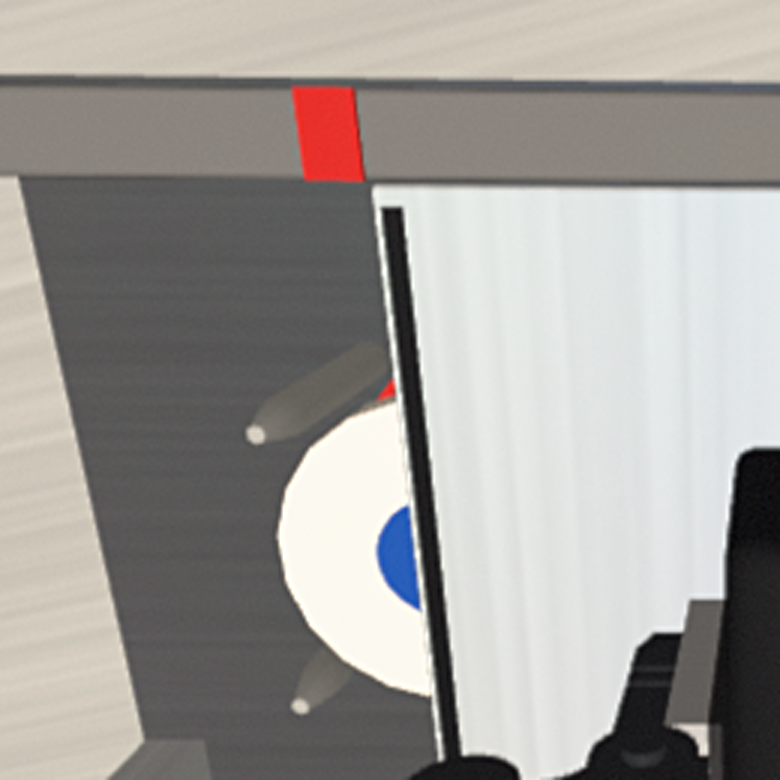

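Run:
```python
from bench import *
from h import *
w=camera("wrist");N=((.5926,-.083),-13.3)
C=lambda x,y:((x+.5)/3-.5+60,(y+.5)/3-.5+90)
for n,p,z in(("mark",(329,134),.076),("edge",(373,186),.071),("edge2",(432,700),.071),("line",(394,210),.071),("line2",(445,700),.071)):print(n,stn(atz(w,*C(*p),z),*N))
```

```text
mark [0.07519068 0.00032281]
edge [ 0.0679212  -0.00291842]
edge2 [-0.01673908 -0.00241565]
line [ 0.06457416 -0.00551987]
line2 [-0.01673708 -0.00461365]
```

Call:
drive_tool(
  deltas=[
    [[0.001,0.004,0],0],
    [[0.001,0.003,0],0],
    [[0,0.002,0],0],
    [[0,0.002,0],0],
  ],
)

```text
time_s: 28.3
eef_pos: [0.5788, -0.1407, 0.0838]
eef_rot: [0.006, 0.993, -0.115, -0.014]
wrist_force: [-2.5, -10.3, -4.2]
opening: 0.177
```

```bash
python3 chk.py pics/w21.png
```

```text
28.3 [ 0.57882787 -0.14071994  0.08384355] 0.17670641069406484 [ -2.51684942 -10.29708937  -4.15072051] [-0.00012429 -0.0593401 ]
28.35 [ 0.57878413 -0.14067721  0.08379365] 0.17545300077293924 [ -0.30161276 -10.03412078  -5.30568272] [-0.00017668 -0.05930858]
28.4 [ 0.57879345 -0.1406892   0.08381319] 0.17641931417898032 [  0.43511196 -10.04300922  -4.66267792] [-0.00016485 -0.0593181 ]
```

View pics/w21.png

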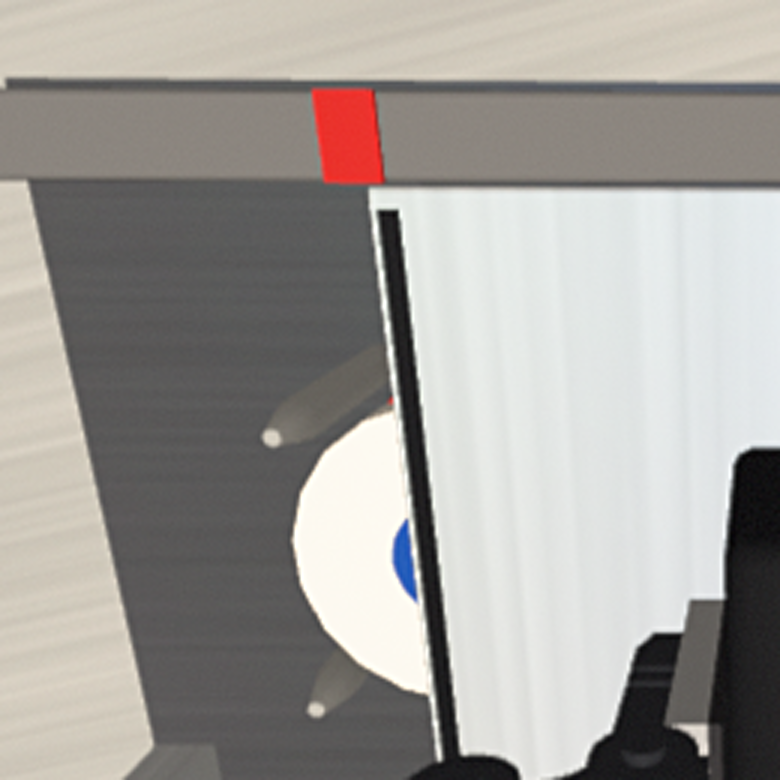

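Run:
```python
from bench import *
from h import *
w=camera("wrist");N=((.5926,-.083),-13.3)
C=lambda x,y:((x+.5)/3-.5+60,(y+.5)/3-.5+90)
for n,p,z in(("mark",(348.5,136),.076),("edge",(368.5,188),.071),("edge2",(428,700),.071),("line",(389,212),.071),("line2",(442,700),.071)):print(n,stn(atz(w,*C(*p),z),*N))
```

```text
mark [0.07523389 0.00034395]
edge [0.06795069 0.00039319]
edge2 [-0.01619074  0.00121324]
line [ 0.06459667 -0.00210762]
line2 [-0.01620732 -0.00114159]
```

Run:
```python
from bench import *
from h import *
s=camera("scene");cv2.imwrite("pics/s22.png",s["frame"][:,:,::-1])
o=get_obs();print(o["time_s"],stn(o["eef_pos"],(.5926,-.083),-13.3),o["wrist_force"],o["opening"])
```

```text
28.55 [-0.00014816 -0.05930729] [ 0.18169869 -9.52003172 -4.44745654] 0.17719271547075013
```

View pics/s22.png

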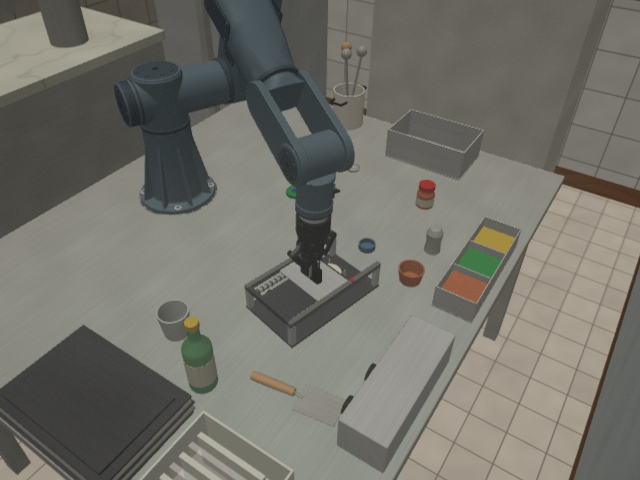

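The scene view shows the shutter held at half travel. The bystanders it shows stand where they were, though the arm mostly hides the spoon.

```bash
python3 -c "
from bench import *
print(hand_in()); o=get_obs(); print(o['time_s'],o['eef_pos'])"
```

```text
the job is handed in; nothing more can be done
None
the job is handed in; nothing more can be done
```

I stacked the bowl, spacer and lid between the posts in that order. Then I gripped the shutter by its black grip, slid it to half travel, and handed the job in at about 28.6 s while still holding it.

- **Stack:** after the lid was released, the wrist and scene views showed all three parts seated and looking flat inside the posts. The commanded heights matched the expected 6, 30 and 40 mm undersides within about 1 mm.
- **Shutter:** by the arm's own position the shutter had travelled about 70.3 mm. In the wrist camera its leading edge was 0 to 0.9 mm past the red mark, with the black line about 2 mm behind the edge, so the checks agree within about 1 mm. The grip held steady against about 10 N over the last 0.25 s before hand-in.
- **Tool tilt:** the tool tilted by up to about 2° during the moves. It caused no problem I could see.
- **Bystanders:** the last scene picture showed them where they stood before. The arm mostly hid the spoon there, so I could not confirm it. No contact was felt.

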